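# Level a resin casting table on its two screw feet

### The arm

A 6-joint arm with a two-finger parallel gripper is mounted at the origin on a cart in front of the work surface, level with it; the furniture and walls round the work are solid. World frame = base frame: x ahead of the robot, y to its left, z up, the work surface at z = 0. Lengths are in m, angles in rad, forces in N, time in s.
With the tool pointing down it reaches from about 0.35 to 0.975 m from the base axis. Payload 4.9 kg.
Tool frame: the origin (TCP) lies midway between the tips of the shut fingers; the grasp point (between the pads) lies 19 mm behind it; z points along the fingers, y is the direction in which the jaws open and shut (so a half turn about z gives the same grasp; the last joint's range is limited). The gripper opens to 85 mm and grips with 20 to 120 N. Pads are 22 mm wide; open, the fingers measure 114 mm over their backs; the gripper's body (76 mm by 85 mm) begins 54 mm behind the grasp point. The pads swing forward as they close: fully open they stand 13 mm farther back than shut.
Start: joints at [-1.421, 0.053, 1.613, -0, 1.476, -0.119], TCP at [0.166, -0.603, 0.231] pointing down, gripper open.
Joint ranges: [-3.01, 3.01], [-1.01, 2.22], [0.06, 2.58], [-1.02, 4.17], [0.09, 2.62], [-3.14, 3.14]. Speed limits (rad/s): [2.57, 2.57, 3.14, 3.14, 3.14, 3.14].

### API

Orientations are given as a unit quaternion [w, x, y, z].
In Python, from plant import state, grab_frame, camera_params, job_done, boxes_of gives the robot as it stands.
- The arm moves only by the tool step_arm, never from a script. Its argument "steps" is a list of rows, each a list of 4 numbers: the shift along the tool's x, y, z in mm, then the turn about the tool's z in degrees. A call has 1 to 8 rows; each row shifts and turns the pose as measured when the row begins, along the tool's axes as they then stand; what a row does not reach is not made up. A row lasts 1/10 s, in which the tool goes at most 50 mm and 8.59 degrees, less where a joint would pass 70% of its speed; a pose out of reach is approached as far as the arm can. A call is refused whole if a number of a shift passes 50 or a number of a turn 8.59, either way. A call with a gripper value outside its range is refused whole. "claw" is the opening in per cent of the stroke, from 0 (shut) to 100 (fully open), set as the call begins (left out, the last holds). The fingers move at their own pace and stop on an object; the grip force is fixed at half the most. Time passes only in rows, so rows that do not move let the fingers close. It gives the time, the measured TCP pose, the force and the opening at its end, in the units of the state.
- state(): the state, without advancing time (a new reading comes with each control period).
- grab_frame(name): name is "side" or "top" or "wrist"; returns (picture, depth): 480x640x3 uint8, red, green, blue; 480x640 float32, m along the optical axis (not along the pixel's ray), 0 where there is no reading.
- camera_params(name): a dict with "mtx" (3x3 intrinsics, pixels), "extrinsics" (4x4, takes a point from camera to world coordinates); the wrist camera has in their place "T_tool_cam" (4x4, takes a point from camera to tool coordinates, whose origin is the TCP and whose axes are the flange's). Camera axes: x right, y down, z forward; pixel columns grow to the right and rows downward; lengths in m; the calibration is good to about 2 mm. The wrist camera is an equidistant fisheye: a pixel r from the principal point sees the ray r / f radians off the axis. A picture is of the moment at which its call begins: read the wrist's pose just before it. camera_params takes no time and is no camera call.
- job_done(): hands the job in, once; it reports no verdict.
Trained networks look in the newest picture that a camera, given by its name, has taken for a name from the list of things; names that differ only in an ending like _2 or _b are one class to them, and where a whole thing is asked for, a point or a joint stands for the part that bears it (a point fixed in the world has none). Each returns a list of dicts, best first, with "p" (0 to 1); they miss things now and then, are a little off and sometimes report something else, mostly with a low value. They report only what shows in the picture. A call takes as long as a camera call.
- boxes_of(camera, label): "box" ([left, top, width, height] in pixels, round what is visible of it).
The state is a dict: "time": time; "joint_pos": joint angles; "joint_vel": joint speeds; "joint_efforts": joint torques, N m; "tool_pos": TCP position; "tool_rot": TCP orientation; "contact_force": force on the tool from outside, world axes, zero at the start; "ft_torque": the same for the moment, N m; "gripper_width": opening from 0.0 (shut) to 1.0 (fully open).
Only numpy, scipy, OpenCV 4.12 (cv2) and the standard library are available. Lean on these libraries where they do the work, as an engineer would, in place of code of your own. Each camera call takes 0.05 s, during which the arm holds its last target. There are 200 camera calls.

### The job

The front of the small steel casting table hangs low and the table does not stand square on the bench: turn its two black knobs until the plate is level, with the bubble inside the ring of its round level, and all four rubber feet carry weight so that it no longer rocks. Wind the feet down by feel without leaning on the table, leave the table standing where it is with the glass pieces lying between its bars, and do not push the other things on the bench about.

Things in the scene. Friction and masses are not known exactly. Their poses are not given: they have to be found in the camera images.
- casting_table: steel plate 210 (x) x 260 (y) x 12 mm on four domed rubber feet, about 4.4 kg with its load. Origin at bench height under the plate's middle when level; x points from the front edge to the rear, y left, z up; plate top at z = 34. Two fixed feet at x = +60, y = +105 and -105; a levelling screw with its own foot at each front corner, x = -85, y = +105 and -105 mm.
- front_edge (a point): middle of the plate's front edge, at its top. Both screws start wound up too far, each by some millimetres of its own, so the front hangs low: the table stands on its rear feet and the longer front foot, the other hanging 0 to 6 mm clear. Pressing that corner down with a few newtons tips the table onto it; a foot that lands only while pressed is not yet loaded.
- left_knob (a point): fixed point on the left screw's axis, 38 mm above the plate. Round fluted black knob, 38 mm across, 26 mm tall, gripped from above across its sides, free for 60 mm around; its mid-height is 5 mm below to 4 mm above this point. Clockwise from above winds the foot down 14 mm per turn (2.23 mm per rad); it stays where left; turns with under 0.2 N m.
- right_knob (a point): the same for the right screw, also fixed in the plate 38 mm above its top; this knob is clamped higher on its spindle, its mid-height 2 mm below to 7 mm above the point, so knob heights do not tell how far the feet reach. Which foot stands at the start, and how far each must go (under one turn), has to be found out.
- left_foot_tip (a point): point fixed in the plate under the left screw, where its foot's tip lies (z = 0) when even with the rear feet; it does not follow the foot. Knob, spindle and foot move as one: while the foot hangs clear, winding makes the knob sink; once it stands, the knob keeps its height and the plate climbs.
- right_foot_tip (a point): the same point under the right screw. The front feet give about 1 mm for 20 N. With the plate level on three feet, the fourth shares the weight well when wound 0.3 to 0.8 rad past its first touch; beyond about 1.1 rad the other front foot comes off the bench.
- level_bubble (a point): bubble of the round brass level (35 mm across, 10 mm high) near the front edge: at x = -75, y = 0 mm in the table's frame when level; it moves 1.7 mm to the higher side per 0.01 rad of slope. The black ring round the middle is 13 mm across, the bubble 8 mm.
- dalle_1: slab of cast glass 45 x 45 x 10 mm lying loose on the plate between four steel bars (14 mm high, enclosing 91 x 126 mm towards the rear, 60 mm or more from the knobs' axes); origin under its middle. Leave it there.
- dalle_2: slab of cast glass 36 x 52 x 10 mm, as dalle_1. Leave it there.
- dalle_3: slab of cast glass 38 x 50 x 10 mm, as dalle_1. Leave it there.
- copper_foil: roll of copper tape, 72 mm across and 10 mm high, lying on the bench in front of the table; origin under its middle. Not to be moved.
- solder_spool: spool of solder wire, 55 x 66 x 42 mm, standing on the bench; origin under its middle. Not to be moved.

How it is judged:
At the end, for the whole second after the job is handed in: the plate is level within 0.0145 rad (0.8 degrees, bubble inside the ring), each of the four rubber feet carries at least 3 N (of about 43 N in all) so that the table does not rock, and the table is at rest (angle between casting_table's own z axis and vertical below 0.0145 rad and contact force between each of left_foot_c0, right_foot_c0, casting_table_c0, casting_table_c1 and anything else above 3 N and linear speed of casting_table below 0.01 m/s); the robot touches nothing.
It fails at once if the table is leaned on: one of its four feet is pressed on the bench with more than 40 N (contact force between any of left_foot_c0, right_foot_c0, casting_table_c0, casting_table_c1 and anything else above 40 N).
It fails at once if the casting table is shoved more than 40 mm from where it stood (distance of casting_table from where it was at the start of the episode above 0.04 m).
It fails at once if a glass piece is taken or knocked out from between the bars (z of any of dalle_1, dalle_2, dalle_3 in the frame of casting_table above 0.045 m).
It fails at once if the copper tape or the solder spool is pushed more than 25 mm (distance of any of copper_foil, solder_spool from where it was at the start of the episode above 0.025 m).
It also fails if it takes over 72 s, if anything falls off the work surface, if the arm or the gripper's body presses on something with over 40 N, if the wrist force passes 120 N, or if a joint passes its speed limit or range.

## Working session

There is one attempt and no reset: what is moved stays moved. The work goes in short steps, Python scripts to look and compute and a tool call to move; the robot and the scene stay as the last step left them, time stands still between calls to the robot, and variables do not carry over. Pictures are saved under pics/ and viewed, about 8 in all and at most 12, crops included, and the job is handed in when it is done.

Besides the shell and the picture viewer there is one more tool, called by a JSON object that holds its "api" and its "payload". step_arm: Moves the arm, as the interface text tells. Its arguments: {"type":"object","properties":{"steps":{"type":"array"},"claw":{"type":"number"}},"required":["steps"]}

```bash
mkdir -p pics; ls; cat > h.py <<'E'
import numpy as np, cv2
from plant import state, grab_frame, camera_params, job_done, boxes_of
from scipy.spatial.transform import Rotation as R
def save(n,im): cv2.imwrite('pics/'+n,im[:,:,::-1])
def Rq(q): return R.from_quat([q[1],q[2],q[3],q[0]]).as_matrix()
def cloud(cam,d):
    p=camera_params(cam);K=np.array(p['mtx']);T=np.array(p['extrinsics'])
    v,u=np.mgrid[0:480,0:640]
    P=np.stack([(u-K[0,2])/K[0,0]*d,(v-K[1,2])/K[1,1]*d,d],-1)
    return P@T[:3,:3].T+T[:3,3]
E
python3 - <<'E'
from h import *
print(state())
for c in ('top','side'):
    im,d=grab_frame(c); save(c+'0.png',im); np.save(c+'0.npy',d)
    p=camera_params(c); print(c,np.round(p['mtx'],1).tolist(),np.round(p['extrinsics'],3).tolist())
    X=cloud(c,d)
    for l in ('left_knob','right_knob','level_bubble','casting_table','copper_foil','solder_spool'):
        for b in boxes_of(c,l)[:2]:
            x,y,w,h=b['box'];u,v=int(x+w/2),int(y+h/2)
            print(l,round(b['p'],2),np.round(b['box'],1),np.round(X[min(v,479),min(u,639)],4))
E
```

```text
pics
{'time': 0.0, 'joint_pos': array([-1.42101646e+00,  5.33280710e-02,  1.61428532e+00,  1.57912902e-05,
        1.47597818e+00, -1.19019047e-01]), 'joint_vel': array([ 0.00164818, -0.00027316,  0.00118041,  0.00035773,  0.00016328,
       -0.00021962]), 'joint_efforts': array([ 1.99771762e-05, -3.93683231e+01, -3.70174563e+01, -8.63173204e-05,
        7.13426038e-03,  4.31440526e-06]), 'tool_pos': array([ 0.16588469, -0.60194852,  0.23008604]), 'tool_rot': array([-9.99460582e-04,  9.90981586e-01,  1.33994392e-01, -7.51296752e-06]), 'contact_force': array([-0.03524651, -1.02752055, -0.66772183]), 'ft_torque': array([-0.04014584, -0.04685251, -0.04755546]), 'gripper_width': 1.000035486799777}
top [[434.4, 0.0, 319.9], [0.0, 434.4, 243.1], [0.0, 0.0, 1.0]] [[0.135, -0.97, 0.204, 0.411], [-0.991, -0.131, 0.032, -0.067], [-0.004, -0.206, -0.978, 0.902], [0.0, 0.0, 0.0, 1.0]]
left_knob 0.78 [294.8 157.6 136.9 114.1] [ 0.6652 -0.1192  0.0329]
right_knob 0.8 [292.3 152.7 140.5 119.2] [ 0.6699 -0.1168  0.0306]
casting_table 0.69 [295.5 157.1 133.8 117.1] [ 0.664  -0.1176  0.0287]
copper_foil 0.98 [281.8 288.4  30.8  41. ] [ 0.4574 -0.0094 -0.0013]
solder_spool 0.68 [211.2 294.9  31.2  27.2] [0.4376 0.1351 0.0016]
side [[434.5, 0.0, 318.9], [0.0, 434.5, 251.0], [0.0, 0.0, 1.0]] [[-0.976, -0.126, 0.18, 0.446], [-0.219, 0.622, -0.751, 0.602], [-0.017, -0.772, -0.635, 0.617], [0.0, 0.0, 0.0, 1.0]]
left_knob 0.6 [225.6 195.8 129.1  97.9] [0.446  0.6024 0.6174]
right_knob 0.56 [225.  196.3 130.1  96.9] [0.446  0.6024 0.6174]
casting_table 0.75 [227.4 197.  124.7  96.1] [ 0.6764 -0.0871  0.0407]
copper_foil 0.89 [371.4 281.   39.5  32.3] [ 0.4501 -0.0158  0.0013]
copper_foil 0.48 [230.1 196.3 123.   96.6] [ 0.6729 -0.0905  0.0414]
solder_spool 0.64 [376.3 328.2  34.8  43.7] [0.4353 0.1447 0.0417]
```

```bash
python3 - <<'E'
from h import *
a=cv2.imread('pics/top0.png')[140:340,190:450]; b=cv2.imread('pics/side0.png')[180:380,210:470]
cv2.imwrite('pics/v1.png',np.vstack([cv2.resize(a,(780,600),interpolation=2)]))
cv2.imwrite('pics/v2.png',np.vstack([cv2.resize(b,(780,600),interpolation=2)]))
d=np.load('top0.npy');X=cloud('top',d)
E
```

```text
(no output)
```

View pics/v1.png

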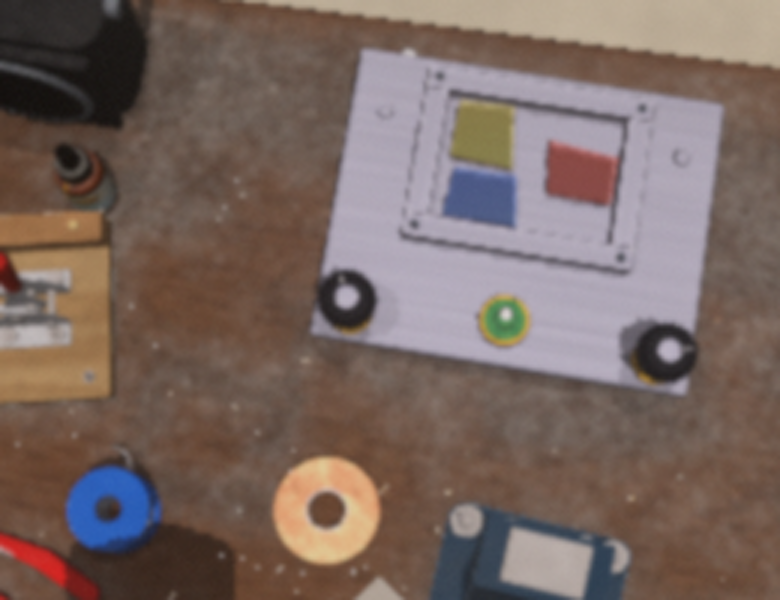

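View pics/v2.png

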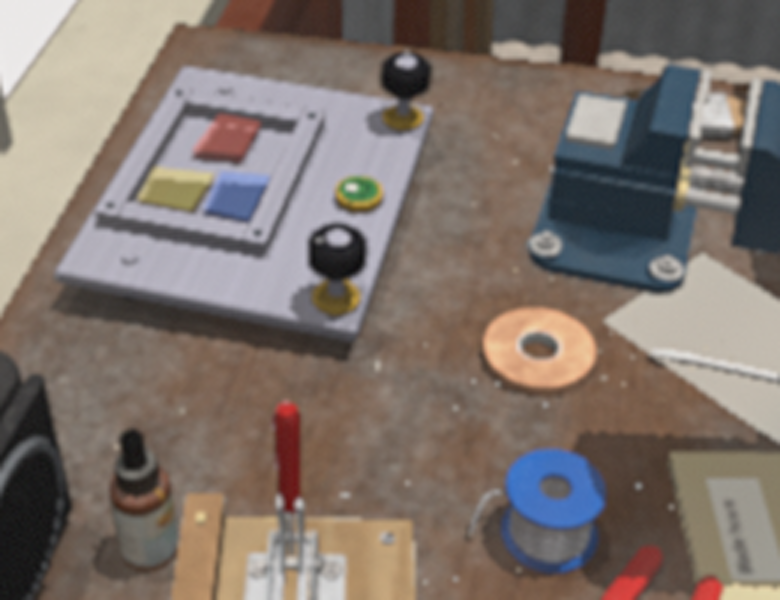

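```bash
python3 - <<'E'
from h import *
im=cv2.imread('pics/top0.png');d=np.load('top0.npy');X=cloud('top',d)
for n,(u,v) in dict(L=(306,239),R=(412.7,256.7)).items():
    yy,xx=np.mgrid[0:480,0:640];m=(np.hypot(xx-u,yy-v)<10)&(d>0)
    P=X[m];h=P[P[:,2]>0.065];print(n,len(h),np.round(np.median(h,0),4),np.round((h.min(0)+h.max(0))/2,4),np.round(np.percentile(h[:,2],[10,50,90]),4))
# plate plane
poly=np.array([[311,160],[429,177],[418,269],[295,249]],np.int32);m=np.zeros((480,640),np.uint8);cv2.fillPoly(m,[poly],1)
P=X[(m>0)&(d>0)];P=P[(P[:,2]>.01)&(P[:,2]<.06)];
for _ in range(8):
    A=np.c_[P[:,:2]-[.66,-.12],np.ones(len(P))];c=np.linalg.lstsq(A,P[:,2],rcond=None)[0];r=P[:,2]-A@c;P=P[abs(r)<max(.002,1.5*np.median(abs(r)))]
print(c,len(P),r.std())
# corners via rays with z
p=camera_params('top');K=np.array(p['mtx']);T=np.array(p['extrinsics'])
def ray(u,v,z):
    q=T[:3,:3]@[(u-K[0,2])/K[0,0],(v-K[1,2])/K[1,1],1];return T[:3,3]+q*(z-T[2,3])/q[2]
for n,(u,v,z) in dict(RL=(310.3,156.5,.034),RR=(430.7,174.5,.034),FL=(294,251.5,.025),FR=(419,271.5,.025),KL=(306,239,.08),KR=(412.7,256.7,.08),bub=(358,245,.035)).items(): print(n,np.round(ray(u,v,z),4))
E
```

```text
L 275 [ 0.5854 -0.0117  0.0809] [ 0.5869 -0.0113  0.0767] [0.0773 0.0809 0.083 ]
R 287 [ 0.5785 -0.2194  0.0802] [ 0.5796 -0.2199  0.0754] [0.077  0.0802 0.0824]
[ 0.04722517 -0.00230774  0.03095711] 4688 0.000974561188741949
RL [0.7762 0.0068 0.034 ]
RR [ 0.7698 -0.2508  0.034 ]
FL [0.5691 0.0118 0.025 ]
FR [ 0.5622 -0.2464  0.025 ]
KL [ 0.5867 -0.0126  0.08  ]
KR [ 0.5797 -0.2206  0.08  ]
bub [ 0.5981 -0.1165  0.035 ]
```

{"api": "step_arm", "payload": {"steps": [[35,-28.5,0,0],[35,-28.5,0,0],[35,-28.5,0,0],[35,-28.5,0,0],[35,-28.5,0,0],[35,-28.5,0,0],[35,-28.5,0,0],[35,-28.5,0,0]]}}

```text
time: 1.5
tool_pos: [0.3798, -0.3031, 0.2314]
tool_rot: [0.002, 0.992, 0.128, 0.001]
contact_force: [0.8, 0.0, -0.2]
gripper_width: 0.999
```

{"api": "step_arm", "payload": {"steps": [[35,-28.5,0,0],[35,-28.5,0,0],[35,-28.5,0,0],[35,-28.5,0,0],[35,-28.5,0,0],[35,-28.5,0,0],[35,-28.5,0,0],[35,-28.5,0,0]]}}

```text
time: 2.3
tool_pos: [0.5998, 0.0028, 0.2339]
tool_rot: [0.004, 0.992, 0.129, 0.004]
contact_force: [0.9, -1.1, 1.0]
gripper_width: 1.0
```

```bash
cat >> h.py <<'E'
def wcloud(d,s):
    p=camera_params('wrist');K=np.array(p['mtx']);T=np.array(p['T_tool_cam'])
    v,u=np.mgrid[0:480,0:640];a=(u-K[0,2])/K[0,0];b=(v-K[1,2])/K[1,1];r=np.hypot(a,b)+1e-9
    k=np.tan(r)/r;P=np.stack([a*k*d,b*k*d,d],-1);P[(r>1.45)]=np.nan
    P=P@T[:3,:3].T+T[:3,3]
    return P@Rq(s['tool_rot']).T+np.array(s['tool_pos'])
def look(n):
    s=state();im,d=grab_frame('wrist');save(n+'.png',im);np.save(n+'.npy',d);return s,im,d,wcloud(d,s)
E
python3 - <<'E'
from h import *
s,im,d,X=look('w1');print(s['joint_pos'].round(3))
p=camera_params('wrist');print(np.round(p['mtx'],1).tolist(),np.round(p['T_tool_cam'],3).tolist())
P=X[(d>0)]
m=np.isfinite(P).all(1)&(np.abs(P[:,0]-.66)<.1)&(np.abs(P[:,1]+.12)<.1)&(P[:,2]>.015)&(P[:,2]<.05);P=P[m]
for _ in range(8):
    A=np.c_[P[:,:2]-[.66,-.12],np.ones(len(P))];c=np.linalg.lstsq(A,P[:,2],rcond=None)[0];r=P[:,2]-A@c;P=P[abs(r)<max(.001,1.5*np.median(abs(r)))]
print(c,len(P),r.std())
for k in [(.586,-.012),(.579,-.2195)]:
    q=X[(d>0)&(np.hypot(X[...,0]-k[0],X[...,1]-k[1])<.03)&(X[...,2]>.06)&(X[...,2]<.11)]
    if len(q):
        q2=q[q[:,2]>np.percentile(q[:,2],90)-.012];print(len(q),q2.mean(0).round(4),((q2.min(0)+q2.max(0))/2).round(4),(np.ptp(q2,axis=0)).round(4),np.percentile(q[:,2],[10,50,90]))
E
```

```text
[-0.116 -0.014  1.676 -0.006  1.469  1.197]
[[371.6, 0.0, 321.5], [0.0, 371.6, 243.2], [0.0, 0.0, 1.0]] [[0.001, -0.949, -0.315, 0.081], [1.0, 0.001, 0.0, 0.0], [0.0, -0.315, 0.949, -0.143], [0.0, 0.0, 0.0, 1.0]]
[ 0.12165533 -0.01322516  0.03633976] 5568 0.0005589091185938151
1638 [ 0.5904 -0.0098  0.0814] [ 0.5884 -0.0106  0.0784] [0.039  0.0383 0.0137] [0.07543228 0.082077   0.08357169]
1098 [ 0.5837 -0.2156  0.0801] [ 0.5821 -0.2204  0.0779] [0.0385 0.04   0.014 ] [0.06751094 0.08057368 0.08287222]
```

View pics/w1.png

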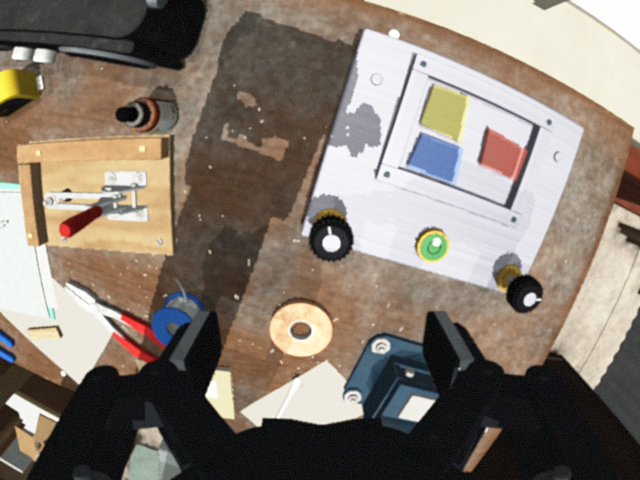

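{"api": "step_arm", "payload": {"steps": [[0,0,0,-8.5],[0,0,0,-8.5],[0,0,0,-8.5],[0,0,0,-8.5],[0,0,0,-8.5],[0,0,0,-8.5],[0,0,0,-8.5],[0,0,0,-8.5]], "claw": 75}}

```text
time: 3.15
tool_pos: [0.6039, 0.0125, 0.233]
tool_rot: [0.005, 0.744, 0.668, 0.003]
contact_force: [0.4, 0.8, 0.7]
gripper_width: 0.749
```

{"api": "step_arm", "payload": {"steps": [[0,0,0,-8.5],[0,0,0,-8.5],[0,0,0,-8.5],[0,0,0,-8.5],[0,0,0,-8.5],[0,0,0,-8.5],[0,0,0,-8.5],[0,0,0,-8.5]]}}

```text
time: 3.95
tool_pos: [0.6037, 0.0119, 0.2334]
tool_rot: [0.006, 0.237, 0.972, 0.0]
contact_force: [0.3, -0.2, 0.2]
gripper_width: 0.753
```

{"api": "step_arm", "payload": {"steps": [[0,0,0,-8.5],[0,0,0,-8.5],[0,0,0,-8.5],[0,0,0,-8.5],[0,0,0,-8.5],[0,0,0,-8.5],[0,0,0,-8.5],[0,0,0,-8.5]]}}

```text
time: 4.75
tool_pos: [0.6035, 0.0114, 0.2338]
tool_rot: [0.005, -0.353, 0.935, -0.003]
contact_force: [0.3, -0.0, -0.1]
gripper_width: 0.75
```

```bash
cat > t.py <<'E'
from h import *
import sys
tgt=np.array([float(a) for a in sys.argv[1:4]]);s=state()
print(s['time'],s['joint_pos'].round(3),s['tool_pos'].round(4),Rq(s['tool_rot']).round(4).tolist(),'tool shift mm',(Rq(s['tool_rot']).T@(tgt-s['tool_pos'])*1e3).round(1),s['contact_force'].round(1),s['ft_torque'].round(2))
E
python3 t.py .5875 -.0112 .05
```

```text
4.75 [-1.040e-01 -7.000e-03  1.669e+00 -1.000e-03  1.467e+00 -2.397e+00] [0.6035 0.0114 0.2338] [[-0.7503, -0.661, 0.0119], [-0.6611, 0.7503, -0.0024], [-0.0073, -0.0097, -0.9999]] tool shift mm [ 28.3  -4.6 183.7] [ 0.3 -0.  -0.1] [-0.   -0.03 -0.02]
```

{"api": "step_arm", "payload": {"steps": [[14,-2,35,0],[14,-2,35,0],[0,0,35,-8.5],[0,0,20,-8.5],[0,0,0,-8.5],[0,0,0,0]]}}

```text
time: 5.35
tool_pos: [0.5876, -0.0117, 0.1066]
tool_rot: [0.006, -0.557, 0.831, -0.006]
contact_force: [0.3, -0.2, 0.4]
gripper_width: 0.745
```

```bash
python3 t.py .5875 -.0112 .053;python3 - <<'E'
from h import *
s,im,d,X=look('w2')
for r0 in (.03,):
    q=X[(d>0)&(np.hypot(X[...,0]-.5875,X[...,1]+.0112)<r0)&(X[...,2]>.06)&(X[...,2]<.11)]
    q2=q[q[:,2]>np.percentile(q[:,2],90)-.008];print(len(q),q2.mean(0).round(4),((q2.min(0)+q2.max(0))/2).round(4),(np.ptp(q2,axis=0)).round(4),np.percentile(q[:,2],[10,50,90]))
P=X[(d>0)&(np.hypot(X[...,0]-.5875,X[...,1]+.0112)<.1)&(X[...,2]<.05)]
print(np.histogram(P[:,2],bins=np.arange(-.01,.052,.002)))
E
```

```text
5.35 [-0.146  0.063  1.819 -0.     1.243 -2.898] [ 0.5876 -0.0117  0.1066] [[-0.3797, -0.925, 0.0171], [-0.9251, 0.3797, -0.0029], [-0.0038, -0.0169, -0.9999]] tool shift mm [-0.3  1.2 53.6] [ 0.3 -0.2  0.4] [0.02 0.03 0.08]
4427 [ 0.587  -0.013   0.0817] [ 0.588  -0.0106  0.0804] [0.0388 0.0396 0.0098] [0.07328249 0.08213384 0.08349722]
(array([    0,     0,     0,     0,  3160, 23859,   952,    23,    21,
          43,   120,     1,     0,     0,     4,    13,     7,   131,
        1568, 10060,  8776,  1565,   150,   320,   739,   242,   247,
        2033,   556,     1]), array([-0.01 , -0.008, -0.006, -0.004, -0.002,  0.   ,  0.002,  0.004,
        0.006,  0.008,  0.01 ,  0.012,  0.014,  0.016,  0.018,  0.02 ,
        0.022,  0.024,  0.026,  0.028,  0.03 ,  0.032,  0.034,  0.036,
        0.038,  0.04 ,  0.042,  0.044,  0.046,  0.048,  0.05 ]))
```

View pics/w2.png

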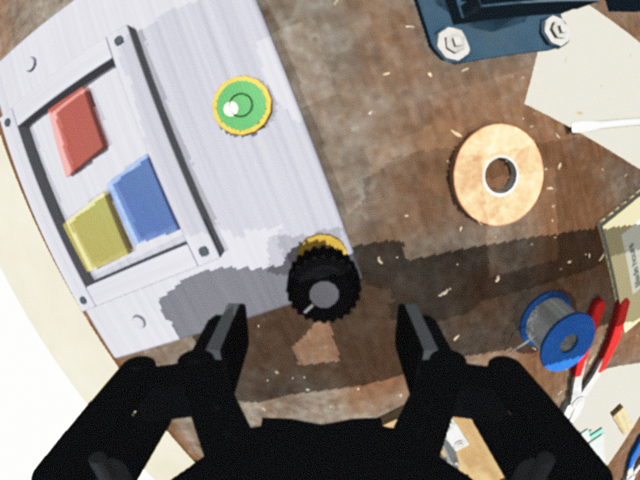

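{"api": "step_arm", "payload": {"steps": [[-0.5,0.7,20,0],[0,0,20,0],[0,0,15,0],[0,0,3.5,0],[0,0,0,0]]}}

```text
time: 5.9
tool_pos: [0.5919, -0.0116, 0.0509]
tool_rot: [0.01, -0.551, 0.834, -0.009]
contact_force: [-0.5, -0.5, -0.0]
gripper_width: 0.751
```

```bash
python3 t.py .588 -.011 .048
```

```text
5.9 [-0.145  0.137  1.842 -0.     1.137 -2.883] [ 0.5919 -0.0116  0.0509] [[-0.3928, -0.9193, 0.0255], [-0.9196, 0.3928, -0.0041], [-0.0062, -0.0251, -0.9997]] tool shift mm [1.  3.9 2.8] [-0.5 -0.5 -0. ] [ 0.03  0.   -0.01]
```

{"api": "step_arm", "payload": {"steps": [[1,3.8,2.8,0],[0,0,0,0],[0,0,0,0]], "claw": 55}}

```text
time: 6.2
tool_pos: [0.5893, -0.0112, 0.0503]
tool_rot: [0.011, -0.55, 0.835, -0.01]
contact_force: [-0.2, 0.4, -0.8]
gripper_width: 0.546
```

```bash
python3 t.py .588 -.011 .048
```

```text
6.2 [-0.145  0.13   1.851 -0.     1.131 -2.882] [ 0.5893 -0.0112  0.0503] [[-0.3938, -0.9187, 0.0292], [-0.9192, 0.3938, -0.0046], [-0.0072, -0.0286, -0.9996]] tool shift mm [0.4 1.4 2.2] [-0.2  0.4 -0.8] [-0.02 -0.01  0.03]
```

{"api": "step_arm", "payload": {"steps": [[0,0,0,0],[0,0,0,0],[0,0,0,0]], "claw": 38}}

```text
time: 6.5
tool_pos: [0.5886, -0.0107, 0.0514]
tool_rot: [0.01, -0.55, 0.835, -0.009]
contact_force: [-0.6, -0.2, -2.1]
gripper_width: 0.424
```

```bash
python3 t.py .588 -.011 .048
```

```text
6.5 [-0.145  0.128  1.851  0.     1.135 -2.881] [ 0.5886 -0.0107  0.0514] [[-0.3941, -0.9187, 0.0274], [-0.9191, 0.3941, -0.0039], [-0.0072, -0.0268, -0.9996]] tool shift mm [0.5 0.5 3.4] [-0.6 -0.2 -2.1] [-0.05 -0.05 -0.01]
```

{"api": "step_arm", "payload": {"steps": [[0,0,0,8],[0,0,0,8],[0,0,0,0]]}}

```text
time: 6.8
tool_pos: [0.5885, -0.0107, 0.0506]
tool_rot: [0.012, -0.425, 0.905, -0.008]
contact_force: [-1.0, -0.1, -0.3]
gripper_width: 0.424
```

```bash
python3 t.py .588 -.011 .048
```

```text
6.8 [-0.145  0.129  1.852  0.     1.133 -2.593] [ 0.5885 -0.0107  0.0506] [[-0.6391, -0.7687, 0.0276], [-0.769, 0.6392, -0.0037], [-0.0148, -0.0236, -0.9996]] tool shift mm [0.6 0.2 2.5] [-1.  -0.1 -0.3] [-0.01  0.   -0.08]
```

{"api": "step_arm", "payload": {"steps": [[0,0,0,8],[0,0,0,8],[0,0,0,8],[0,0,0,0]]}}

```text
time: 7.2
tool_pos: [0.5883, -0.0104, 0.0496]
tool_rot: [0.013, -0.226, 0.974, -0.004]
contact_force: [-0.5, 0.0, 0.8]
gripper_width: 0.428
```

```bash
python3 t.py .588 -.011 .048
```

```text
7.2 [-1.450e-01  1.300e-01  1.852e+00  1.000e-03  1.131e+00 -2.172e+00] [ 0.5883 -0.0104  0.0496] [[-0.8977, -0.4398, 0.0275], [-0.44, 0.898, -0.0028], [-0.0235, -0.0146, -0.9996]] tool shift mm [ 0.6 -0.3  1.6] [-0.5  0.   0.8] [ 0.1   0.05 -0.12]
```

```bash
cat >> h.py <<'E'
def bubble(im,s,z=.038,dbg=None):
    hsv=cv2.cvtColor(im,cv2.COLOR_RGB2HSV)
    g=cv2.inRange(hsv,(40,90,60),(85,255,255))
    n,l,st,c=cv2.connectedComponentsWithStats(g);i=1+np.argmax(st[1:,4])
    cnt=cv2.findContours((l==i).astype(np.uint8),cv2.RETR_EXTERNAL,cv2.CHAIN_APPROX_NONE)[0][0]
    hull=cv2.convexHull(cnt);(cx,cy),ax,_=cv2.fitEllipse(hull)
    m=np.zeros(g.shape,np.uint8);cv2.fillPoly(m,[hull],1)
    b=(m>0)&(hsv[...,1]<70)&(hsv[...,2]>140);by,bx=np.nonzero(b)
    p=camera_params('wrist');K=np.array(p['mtx']);T=np.array(p['T_tool_cam']);Rt=Rq(s['tool_rot'])
    def w(u,v):
        a=(u-K[0,2])/K[0,0];bb=(v-K[1,2])/K[1,1];r=np.hypot(a,bb)+1e-9
        q=Rt@(T[:3,:3]@[a/r*np.sin(r),bb/r*np.sin(r),np.cos(r)]);o=Rt@T[:3,3]+s['tool_pos']
        return (o+q*(z-o[2])/q[2])[:2]
    e=(w(bx.mean(),by.mean())-w(cx,cy))*1e3;th=-.028
    e=np.array([e[0]*np.cos(th)+e[1]*np.sin(th),-e[0]*np.sin(th)+e[1]*np.cos(th)])
    return 'ctr %.1f %.1f ax %s bub %.1f %.1f n%d off(mm table x,y) %s tilt %s'%(cx,cy,np.round(ax,1),bx.mean(),by.mean(),len(bx),e.round(2),(e/170).round(4))
E
python3 - <<'E'
from h import *
import glob
from plant import state
im=cv2.imread('pics/w2.png')[:,:,::-1].copy()
s2=dict(tool_pos=np.array([.5876,-.0117,.1066]),tool_rot=[0.006,-0.557,0.831,-0.006]);print(bubble(im,s2))
s,im,d,X=look('w3');print(bubble(im,s))
E
```

```text
ctr 240.9 104.8 ax [47.8 49.6] bub 230.4 108.3 n199 off(mm table x,y) [ 6.45 -0.64] tilt [ 0.0379 -0.0037]
ctr 118.9 222.4 ax [47.3 58.4] bub 113.9 233.3 n213 off(mm table x,y) [ 6.78 -0.99] tilt [ 0.0399 -0.0058]
```

{"api": "step_arm", "payload": {"steps": [[0,0,0,0],[0,0,0,0],[0,0,-25,0],[0,0,-30,0],[24,-46,0,0],[24,-46,0,0],[24,-46,0,0],[24,-46,0,0]], "claw": 75}}

```text
time: 8.05
tool_pos: [0.5878, -0.211, 0.1104]
tool_rot: [0.015, -0.242, 0.97, -0.006]
contact_force: [0.9, 0.3, 0.4]
gripper_width: 0.75
```

{"api": "step_arm", "payload": {"steps": [[0,0,0,0],[0,0,0,0]]}}

```text
time: 8.25
tool_pos: [0.5879, -0.2176, 0.1117]
tool_rot: [0.016, -0.24, 0.971, -0.008]
contact_force: [-0.3, 0.4, 0.1]
gripper_width: 0.749
```

```bash
cat > kn.py <<'E'
from h import *
import sys
k=[float(a) for a in sys.argv[2:4]]
s,im,d,X=look(sys.argv[1])
try: print(bubble(im,s))
except Exception as e: print(e)
q=X[(d>0)&(np.hypot(X[...,0]-k[0],X[...,1]-k[1])<.03)&(X[...,2]>.06)&(X[...,2]<.11)]
q2=q[q[:,2]>np.percentile(q[:,2],90)-.008];print(len(q),q2.mean(0).round(4),((q2.min(0)+q2.max(0))/2).round(4),(np.ptp(q2,axis=0)).round(4),np.percentile(q[:,2],[10,50,90]).round(4))
E
python3 kn.py w4 .581 -.22; python3 t.py .581 -.22 .049
```

```text
ctr 447.9 325.5 ax [32.6 37.8] bub 444.1 331.8 n37 off(mm table x,y) [5.56 0.81] tilt [0.0327 0.0048]
4351 [ 0.579  -0.2213  0.0813] [ 0.5811 -0.2205  0.0798] [0.0388 0.0384 0.0095] [0.0744 0.0817 0.083 ]
8.3 [-0.477  0.134  1.733  0.009  1.24  -2.536] [ 0.5879 -0.2175  0.1119] [[-0.8842, -0.4659, 0.0349], [-0.4664, 0.8845, -0.0082], [-0.027, -0.0235, -0.9994]] tool shift mm [ 9.   2.5 62.6] [-0.4 -0.7 -0.2] [-0.04  0.01  0.02]
```

{"api": "step_arm", "payload": {"steps": [[9,2,20,0],[0,0,20,0],[0,0,18,0],[0,0,3,0],[0,0,0,0]]}}

```text
time: 8.8
tool_pos: [0.5828, -0.2139, 0.0504]
tool_rot: [0.017, -0.246, 0.969, -0.008]
contact_force: [-0.0, 0.1, 0.8]
gripper_width: 0.748
```

```bash
python3 t.py .581 -.2205 .050
```

```text
8.8 [-0.476  0.193  1.779  0.011  1.132 -2.548] [ 0.5828 -0.2139  0.0504] [[-0.8785, -0.4764, 0.0371], [-0.4769, 0.8789, -0.0081], [-0.0287, -0.0248, -0.9993]] tool shift mm [ 4.7 -5.   0.4] [-0.   0.1  0.8] [ 0.01 -0.02 -0.03]
```

{"api": "step_arm", "payload": {"steps": [[4.7,-5,0.4,0],[0,0,0,0],[0,0,0,0]], "claw": 58}}

```text
time: 9.1
tool_pos: [0.5825, -0.2202, 0.0526]
tool_rot: [0.018, -0.247, 0.969, -0.01]
contact_force: [-0.4, 0.3, 0.9]
gripper_width: 0.583
```

```bash
python3 t.py .581 -.2205 .050
```

```text
9.1 [-0.485  0.193  1.776  0.011  1.133 -2.561] [ 0.5825 -0.2202  0.0526] [[-0.877, -0.4788, 0.0401], [-0.4795, 0.8775, -0.0096], [-0.0306, -0.0276, -0.9991]] tool shift mm [1.5 0.5 2.5] [-0.4  0.3  0.9] [ 0.03  0.03 -0.07]
```

{"api": "step_arm", "payload": {"steps": [[1.5,0.5,2,0],[0,0,0,0],[0,0,0,0],[0,0,0,0]], "claw": 38}}

```text
time: 9.5
tool_pos: [0.5817, -0.2203, 0.0524]
tool_rot: [0.019, -0.247, 0.969, -0.009]
contact_force: [0.2, 0.6, -0.1]
gripper_width: 0.427
```

{"api": "step_arm", "payload": {"steps": [[0,0,0,8],[0,0,0,8],[0,0,0,8],[0,0,0,8],[0,0,0,0]]}}

```text
time: 10.0
tool_pos: [0.5821, -0.2203, 0.0523]
tool_rot: [0.022, 0.039, 0.999, -0.004]
contact_force: [0.7, 0.8, 0.3]
gripper_width: 0.424
```

```bash
python3 t.py .581 -.2205 .050; python3 kn.py w5 .581 -.22|head -1
```

```text
10.0 [-0.487  0.191  1.779  0.013  1.129 -1.984] [ 0.5821 -0.2203  0.0523] [[-0.996, 0.0784, 0.043], [0.0781, 0.9969, -0.0092], [-0.0436, -0.0058, -0.999]] tool shift mm [ 1.2 -0.3  2.2] [0.7 0.8 0.3] [ 0.08  0.17 -0.04]
ctr 521.4 304.1 ax [39.6 53.4] bub 519.4 315.0 n171 off(mm table x,y) [6.86 0.22] tilt [0.0403 0.0013]
```

{"api": "step_arm", "payload": {"steps": [[0,0,0,8],[0,0,0,8],[0,0,0,8],[0,0,0,8],[0,0,0,8],[0,0,0,8],[0,0,0,0]]}}

```text
time: 10.75
tool_pos: [0.5815, -0.2195, 0.052]
tool_rot: [0.02, 0.443, 0.896, 0.003]
contact_force: [1.7, 2.2, -0.3]
gripper_width: 0.428
```

```bash
python3 t.py .581 -.2205 .050; python3 kn.py w6 .581 -.22|head -1
```

```text
10.75 [-0.484  0.191  1.779  0.009  1.132 -1.14 ] [ 0.5815 -0.2195  0.052 ] [[-0.6065, 0.7941, 0.0385], [0.7944, 0.6073, -0.0115], [-0.0326, 0.0236, -0.9992]] tool shift mm [-0.4 -1.1  2. ] [ 1.7  2.2 -0.3] [-0.22  0.51 -0.05]
ctr 489.4 145.4 ax [57.2 63.6] bub 496.3 154.9 n268 off(mm table x,y) [ 5.67 -0.62] tilt [ 0.0334 -0.0036]
```

```bash
python3 - <<'E'
import cv2,numpy as np
o=[]
for n,(x,y) in dict(w2=(241,105),w3=(119,222),w5=(521,304),w6=(489,145)).items():
    o.append(cv2.resize(cv2.imread(f'pics/{n}.png')[y-45:y+45,x-45:x+45],(390,290),interpolation=2))
cv2.imwrite('pics/v3.png',np.vstack([np.hstack(o[:2]),np.hstack(o[2:])]))
E
```

```text
(no output)
```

View pics/v3.png

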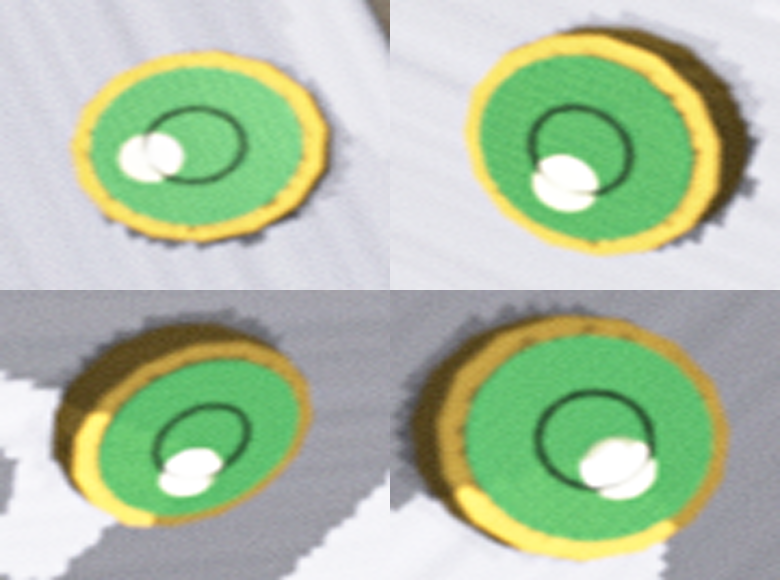

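{"api": "step_arm", "payload": {"steps": [[0,0,0,0],[0,0,0,0],[0,0,0,0]], "claw": 60}}

```text
time: 11.1
tool_pos: [0.5817, -0.2202, 0.0519]
tool_rot: [0.021, 0.439, 0.898, 0.003]
contact_force: [0.3, 0.3, -0.3]
gripper_width: 0.599
```

```bash
python3 t.py .581 -.2205 .050; python3 kn.py w7 .581 -.22; python3 - <<'E'
import cv2,numpy as np
o=[]
for n in ('w4','w5','w6','w7'):
    o.append(cv2.resize(cv2.imread(f'pics/{n}.png')[230:330,260:390],(390,300),interpolation=2))
cv2.imwrite('pics/v4.png',np.vstack([np.hstack(o[:2]),np.hstack(o[2:])]))
E
```

```text
11.1 [-0.485  0.192  1.779  0.009  1.13  -1.15 ] [ 0.5817 -0.2202  0.0519] [[-0.6134, 0.7888, 0.0399], [0.7891, 0.6142, -0.0121], [-0.0341, 0.024, -0.9991]] tool shift mm [ 0.3 -0.8  1.9] [ 0.3  0.3 -0.3] [-0.01  0.03  0.04]
ctr 493.3 147.8 ax [56.9 64. ] bub 499.4 156.9 n281 off(mm table x,y) [ 5.29 -0.75] tilt [ 0.0311 -0.0044]
11009 [ 0.5813 -0.217   0.089 ] [ 0.5798 -0.2192  0.0964] [0.0563 0.0522 0.0272] [0.0684 0.0817 0.0907]
```

View pics/v4.png

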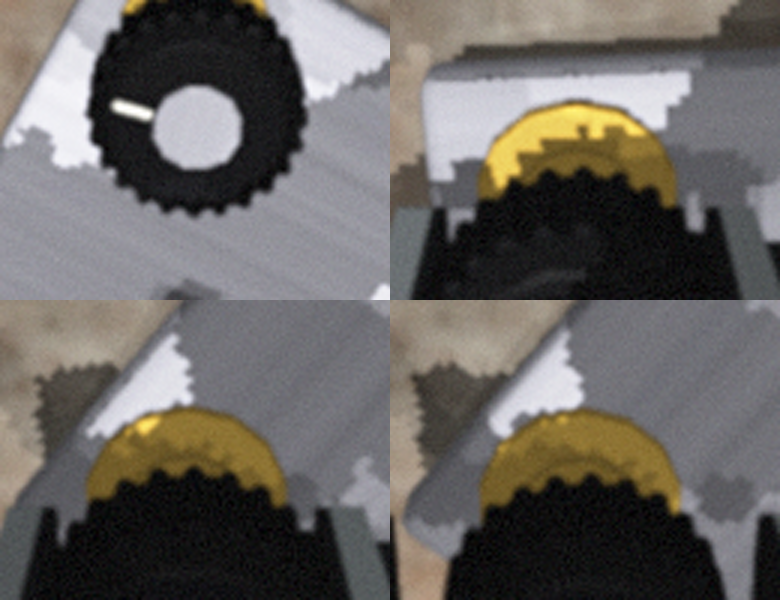

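{"api": "step_arm", "payload": {"steps": [[0,0,0,0],[0,0,-28,0],[0,0,-30,0],[0,0,0,0]], "claw": 75}}

```text
time: 11.55
tool_pos: [0.5782, -0.2197, 0.1099]
tool_rot: [0.019, 0.439, 0.898, 0.003]
contact_force: [-0.3, -1.2, -0.2]
gripper_width: 0.749
```

```bash
python3 t.py .581 -.2205 .050; python3 kn.py w8 .581 -.22; python3 - <<'E'
from h import *
# unwarp both w4 and w8 around right knob to world-aligned top views
p=camera_params('wrist');K=np.array(p['mtx']);T=np.array(p['T_tool_cam'])
o=[]
def view(n,pos,q,c,z):
    im=cv2.imread(f'pics/{n}.png');Rt=Rq(q);g=np.linspace(.03,-.03,390)
    wx,wy=np.meshgrid(g,g,indexing='ij');W=np.stack([c[0]+wx,c[1]+wy,np.full_like(wx,z)],-1)
    C=((W-pos)@Rt-T[:3,3])@T[:3,:3]
    r=np.hypot(C[...,0],C[...,1]);th=np.arctan2(r,C[...,2]);
    return cv2.remap(im,(K[0,2]+K[0,0]*th*C[...,0]/r).astype(np.float32),(K[1,2]+K[1,1]*th*C[...,1]/r).astype(np.float32),1)
s=state()
o=[view('w4',np.array([.5879,-.2176,.1118]),[.016,-.24,.971,-.008],(.581,-.2205),.083),view('w8',s['tool_pos'],s['tool_rot'],(.5825,-.2205),.083)]
cv2.imwrite('pics/v5.png',np.hstack(o))
E
```

```text
11.55 [-0.487  0.116  1.757  0.008  1.232 -1.152] [ 0.5782 -0.2197  0.1099] [[-0.6142, 0.7882, 0.037], [0.7885, 0.6149, -0.0107], [-0.0312, 0.0226, -0.9993]] tool shift mm [-0.5  0.4 59.9] [-0.3 -1.2 -0.2] [ 0.01 -0.01 -0.01]
ctr 452.4 141.8 ax [44.8 47.7] bub 456.0 146.2 n177 off(mm table x,y) [ 3.55 -0.35] tilt [ 0.0209 -0.002 ]
4285 [ 0.5809 -0.218   0.0812] [ 0.5824 -0.2201  0.0798] [0.0386 0.0392 0.0097] [0.0725 0.0816 0.0829]
```

View pics/v5.png

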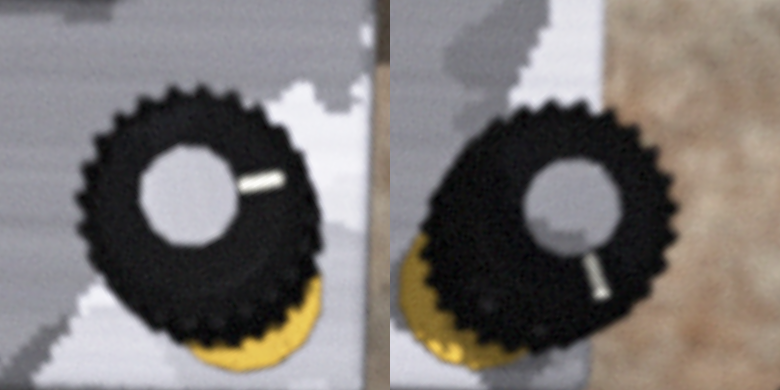

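```bash
cat > pl.py <<'E'
from h import *
def fit(P,c0,tol):
    for _ in range(10):
        A=np.c_[P[:,:2]-c0,np.ones(len(P))];c=np.linalg.lstsq(A,P[:,2],rcond=None)[0];r=P[:,2]-A@c;P=P[abs(r)<max(tol,2*np.median(abs(r)))] if _<5 else P[abs(r)<tol]
    return c,len(P),r.std()
def plane(d):
    X=cloud('top',d);P=X[d>0];th=-.028;q=P[:,:2]-[.669,-.1195]
    tx=q[:,0]*np.cos(th)+q[:,1]*np.sin(th);ty=-q[:,0]*np.sin(th)+q[:,1]*np.cos(th)
    out=((tx<-.035)|(tx>.085)|(abs(ty)>.09))&(abs(tx)<.1)&(abs(ty)<.125)&(np.hypot(tx+.085,abs(ty)-.105)>.033)&(np.hypot(tx+.075,ty)>.025)
    m=out&(P[:,2]>.015)&(P[:,2]<.045);a=fit(np.c_[tx,ty,P[:,2]][m],[0,0],.0015)
    b=(abs(P[:,2])<.012)&(P[:,0]>.4)&(P[:,0]<.8)&(P[:,1]>-.35)&(P[:,1]<.2);B=fit(np.c_[tx,ty,P[:,2]][b],[0,0],.0015)
    return a,B
if __name__=='__main__':
    print(plane(np.load('top0.npy')))
    im,d=grab_frame('top');print(plane(d))
E
python3 pl.py
```

```text
((array([ 0.03675646, -0.00276626,  0.03076444]), 2925, np.float64(0.0008030318657055295)), (array([-0.00069197,  0.0001456 , -0.00060391]), 19314, np.float64(0.0008035270426562342)))
((array([ 0.01586548, -0.00160685,  0.03205177]), 2006, np.float64(0.000798241669144507)), (array([-6.07323758e-04, -8.94573038e-05, -5.71370053e-04]), 12296, np.float64(0.0008017419100454093)))
```

{"api": "step_arm", "payload": {"steps": [[0,0,20,0],[0,0,20,0],[0,0,17,0],[0,0,2,0]]}}

```text
time: 12.05
tool_pos: [0.5752, -0.2178, 0.0399]
tool_rot: [0.013, 0.439, 0.899, 0.003]
contact_force: [-1.2, 0.8, 0.6]
gripper_width: 0.751
```

```bash
python3 t.py .583 -.2202 .051
```

```text
12.05 [-0.486  0.202  1.789  0.009  1.125 -1.153] [ 0.5752 -0.2178  0.0399] [[-0.6149, 0.7882, 0.026], [0.7884, 0.6152, -0.0049], [-0.0199, 0.0175, -0.9997]] tool shift mm [ -6.9   4.8 -10.8] [-1.2  0.8  0.6] [-0.01  0.02  0.01]
```

{"api": "step_arm", "payload": {"steps": [[-6.9,4.8,-11,0],[0,0,0,0],[0,0,0,0]], "claw": 58}}

```text
time: 12.35
tool_pos: [0.5828, -0.22, 0.0507]
tool_rot: [0.011, 0.439, 0.899, 0.004]
contact_force: [-0.3, 0.3, -0.5]
gripper_width: 0.58
```

```bash
python3 t.py .583 -.2202 .051
```

```text
12.35 [-0.484  0.206  1.764  0.008  1.149 -1.15 ] [ 0.5828 -0.22    0.0507] [[-0.615, 0.7882, 0.0234], [0.7883, 0.6153, -0.0035], [-0.0172, 0.0163, -0.9997]] tool shift mm [-0.3  0.1 -0.3] [-0.3  0.3 -0.5] [0.03 0.01 0.01]
```

{"api": "step_arm", "payload": {"steps": [[0,0,0,0],[0,0,0,0],[0,0,0,0]], "claw": 38}}

```text
time: 12.65
tool_pos: [0.5833, -0.2206, 0.0525]
tool_rot: [0.012, 0.438, 0.899, 0.003]
contact_force: [1.4, -0.6, -3.3]
gripper_width: 0.423
```

{"api": "step_arm", "payload": {"steps": [[0,0,0,8.4],[0,0,0,8.4],[0,0,0,8.4],[0,0,0,8.4],[0,0,0,8.4],[0,0,0,8.4],[0,0,0,8.4],[0,0,0,0]]}}

```text
time: 13.45
tool_pos: [0.5818, -0.2195, 0.0522]
tool_rot: [0.008, 0.83, 0.557, 0.007]
contact_force: [0.6, 0.1, -0.2]
gripper_width: 0.426
```

```bash
python3 t.py .583 -.2202 .051;python3 pl.py|tail -1
```

```text
13.45 [-0.482  0.203  1.765  0.005  1.153 -0.096] [ 0.5818 -0.2195  0.0522] [[0.3789, 0.9252, 0.0204], [0.9254, -0.3789, -0.0056], [0.0025, 0.021, -0.9998]] tool shift mm [-0.2  1.4  1.2] [ 0.6  0.1 -0.2] [-0.1   0.3  -0.05]
((array([ 0.01022386, -0.00723312,  0.03314636]), 1931, np.float64(0.0007944922433305838)), (array([-0.00099612, -0.00044594, -0.00055029]), 13019, np.float64(0.0008104418120912091)))
```

{"api": "step_arm", "payload": {"steps": [[0,0,0,0],[0,0,0,0],[0,0,-28,0],[0,0,-30,0],[0,0,-30,0],[0,0,0,0]], "claw": 75}}

```text
time: 14.1
tool_pos: [0.58, -0.219, 0.1426]
tool_rot: [0.008, 0.827, 0.562, 0.008]
contact_force: [1.1, -0.5, 0.1]
gripper_width: 0.749
```

```bash
python3 t.py .589 -.011 .12;python3 pl.py|tail -1;python3 kn.py w9 .583 -.22
```

```text
14.1 [-0.484  0.096  1.719  0.006  1.306 -0.108] [ 0.58   -0.219   0.1426] [[0.3681, 0.9295, 0.0213], [0.9298, -0.3681, -0.0046], [0.0036, 0.0214, -0.9998]] tool shift mm [196.6 -68.7  21.9] [ 1.1 -0.5  0.1] [ 0.07 -0.07  0.01]
((array([-0.00114175, -0.0028031 ,  0.03315396]), 2006, np.float64(0.0008011176395428108)), (array([-0.00088048, -0.00013712, -0.00065253]), 12265, np.float64(0.0008030313233314911)))
ctr 284.3 91.2 ax [43.7 44.9] bub 285.3 91.4 n148 off(mm table x,y) [ 0.57 -0.41] tilt [ 0.0033 -0.0024]
3282 [ 0.5836 -0.2173  0.0813] [ 0.583  -0.2192  0.0799] [0.0383 0.0382 0.0095] [0.0748 0.0818 0.0831]
```

{"api": "step_arm", "payload": {"steps": [[40,-14,3,0],[40,-14,3,0],[40,-14,0,0],[40,-14,0,0],[36,-13,0,0],[0,0,0,-8.5],[0,0,0,-8.5],[0,0,0,-8.5]]}}

```text
time: 15.0
tool_pos: [0.5777, -0.0009, 0.1155]
tool_rot: [-0.004, 0.681, 0.732, -0.001]
contact_force: [0.3, -0.6, -0.0]
gripper_width: 0.746
```

{"api": "step_arm", "payload": {"steps": [[0,0,0,-8.5],[0,0,0,-8.5],[0,0,0,-8.5],[0,0,0,-8.5],[0,0,0,-8.5],[0,0,0,-8.5],[0,0,0,-8.5],[0,0,0,-8.5]]}}

```text
time: 15.8
tool_pos: [0.5673, 0.0012, 0.0972]
tool_rot: [-0.017, 0.15, 0.989, 0.002]
contact_force: [-0.1, -0.0, -0.3]
gripper_width: 0.752
```

{"api": "step_arm", "payload": {"steps": [[0,0,0,-8.5],[0,0,0,-8.5],[0,0,0,-8.5],[0,0,0,-8.5],[0,0,0,-8.5],[0,0,0,-8.5],[0,0,0,-8.5],[0,0,0,-8.5]]}}

```text
time: 16.6
tool_pos: [0.5565, 0.0021, 0.0799]
tool_rot: [-0.024, -0.434, 0.9, 0.018]
contact_force: [-1.5, -0.9, 3.7]
gripper_width: 0.749
```

```bash
python3 t.py .590 -.011 .11;python3 kn.py w10 .59 -.011
```

```text
16.6 [-0.132  0.073  1.858  0.003  1.271 -2.603] [0.5565 0.0021 0.0799] [[-0.6216, -0.7812, -0.0588], [-0.7829, 0.6221, 0.011], [0.028, 0.0529, -0.9982]] tool shift mm [ -9.8 -32.7 -32.2] [-1.5 -0.9  3.7] [-0.35  0.17 -0.07]
ctr 121.5 165.1 ax [46.2 53.3] bub 120.5 164.5 n197 off(mm table x,y) [ 0.26 -0.72] tilt [ 0.0015 -0.0042]
4974 [ 0.5829 -0.0248  0.103 ] [ 0.5831 -0.0211  0.1027] [0.0156 0.0231 0.0146] [0.0722 0.0844 0.1034]
```

{"api": "step_arm", "payload": {"steps": [[0,0,-15,0],[0,0,-20,0],[0,0,0,0],[0,0,0,0]]}}

```text
time: 17.05
tool_pos: [0.556, 0.0024, 0.1125]
tool_rot: [-0.027, -0.432, 0.901, 0.02]
contact_force: [0.4, -0.5, -0.3]
gripper_width: 0.749
```

```bash
python3 t.py .590 -.011 .11; python3 pl.py|tail -1
```

```text
17.05 [-0.132  0.037  1.836  0.005  1.336 -2.598] [0.556  0.0024 0.1125] [[-0.625, -0.7779, -0.0657], [-0.78, 0.6256, 0.0133], [0.0308, 0.0596, -0.9977]] tool shift mm [-10.9 -35.    0.1] [ 0.4 -0.5 -0.3] [-0.01 -0.04 -0.01]
((array([-0.00091796, -0.00195323,  0.03312951]), 2138, np.float64(0.0007912512246889752)), (array([-0.00076303,  0.00029939, -0.00058437]), 11184, np.float64(0.0007950666455084253)))
```

{"api": "step_arm", "payload": {"steps": [[-5.5,-17.5,0,0],[-5.5,-17.5,0,0],[0,0,0,0]]}}

```text
time: 17.4
tool_pos: [0.5897, -0.0107, 0.1079]
tool_rot: [-0.028, -0.432, 0.901, 0.021]
contact_force: [-0.1, -0.5, -0.1]
gripper_width: 0.75
```

```bash
python3 t.py .590 -.011 .11
```

```text
17.4 [-0.146  0.121  1.755  0.004  1.335 -2.611] [ 0.5897 -0.0107  0.1079] [[-0.6261, -0.7768, -0.0683], [-0.7791, 0.6267, 0.0139], [0.032, 0.0619, -0.9976]] tool shift mm [ 0.1 -0.3 -2.1] [-0.1 -0.5 -0.1] [ 0.02  0.   -0.01]
```

{"api": "step_arm", "payload": {"steps": [[0,0,0,-8],[0,0,0,-6],[0,0,0,0]]}}

```text
time: 17.7
tool_pos: [0.5871, -0.01, 0.1051]
tool_rot: [-0.027, -0.541, 0.84, 0.026]
contact_force: [-0.0, 0.1, 0.7]
gripper_width: 0.749
```

```bash
python3 t.py .590 -.011 .11
```

```text
17.7 [-0.146  0.122  1.759  0.004  1.336 -2.862] [ 0.5871 -0.01    0.1051] [[-0.4134, -0.9076, -0.0739], [-0.9104, 0.4134, 0.0152], [0.0168, 0.0736, -0.9971]] tool shift mm [-0.2 -2.7 -5.1] [-0.   0.1  0.7] [-0.01 -0.04  0.04]
```

{"api": "step_arm", "payload": {"steps": [[0,0,0,0],[0,0,0,0],[0,0,0,0],[0,0,0,0]]}}

```text
time: 18.1
tool_pos: [0.5853, -0.0093, 0.104]
tool_rot: [-0.028, -0.538, 0.842, 0.027]
contact_force: [-0.2, -0.2, 0.6]
gripper_width: 0.75
```

```bash
python3 t.py .590 -.011 .11
```

```text
18.1 [-0.145  0.121  1.763  0.005  1.336 -2.856] [ 0.5853 -0.0093  0.104 ] [[-0.4185, -0.905, -0.0764], [-0.9081, 0.4186, 0.0157], [0.0178, 0.0759, -0.997]] tool shift mm [-0.3 -4.5 -6.4] [-0.2 -0.2  0.6] [-0.01 -0.04  0.02]
```

{"api": "step_arm", "payload": {"steps": [[0,0,0,8.5],[0,0,0,8.5],[0,0,0,8.5],[0,0,0,8.5]]}}

```text
time: 18.5
tool_pos: [0.5854, -0.0093, 0.1043]
tool_rot: [-0.035, -0.263, 0.964, 0.018]
contact_force: [0.0, 0.1, -0.2]
gripper_width: 0.746
```

```bash
python3 t.py .590 -.011 .11
```

```text
18.5 [-0.145  0.12   1.763  0.005  1.336 -2.25 ] [ 0.5854 -0.0093  0.1043] [[-0.859, -0.5063, -0.0759], [-0.5087, 0.8608, 0.0157], [0.0574, 0.0521, -0.997]] tool shift mm [-2.8 -3.5 -6.1] [ 0.   0.1 -0.2] [ 0.01 -0.01  0.01]
```

{"api": "step_arm", "payload": {"steps": [[0,0,-50,0],[0,0,-50,0],[0,0,-20,0],[0,0,0,0]]}}

```text
time: 18.9
tool_pos: [0.5932, -0.011, 0.2255]
tool_rot: [-0.037, -0.261, 0.965, 0.019]
contact_force: [0.3, -0.2, -0.4]
gripper_width: 0.748
```

```bash
python3 t.py .590 -.011 .11
```

```text
18.9 [-0.146  0.036  1.642  0.004  1.547 -2.245] [ 0.5932 -0.011   0.2255] [[-0.8612, -0.5017, -0.081], [-0.5044, 0.8633, 0.0164], [0.0617, 0.055, -0.9966]] tool shift mm [ -4.4  -4.8 115.4] [ 0.3 -0.2 -0.4] [ 0.01 -0.06 -0.03]
```

{"api": "step_arm", "payload": {"steps": [[0,0,20,0],[0,0,20,0],[0,0,20,0],[0,0,-5,0],[0,0,-5,-8.5],[0,0,0,-8.5],[0,0,0,-8.5],[0,0,0,-8.5]]}}

```text
time: 19.7
tool_pos: [0.5867, -0.0097, 0.1702]
tool_rot: [-0.032, -0.535, 0.843, 0.031]
contact_force: [-1.0, 0.5, 0.1]
gripper_width: 0.752
```

```bash
python3 t.py .590 -.011 .11
```

```text
19.7 [-0.146  0.065  1.706  0.005  1.459 -2.848] [ 0.5867 -0.0097  0.1702] [[-0.4247, -0.9012, -0.0865], [-0.9051, 0.4249, 0.0173], [0.0211, 0.0857, -0.9961]] tool shift mm [-1.5 -8.7 59.6] [-1.   0.5  0.1] [ 0.02 -0.04  0.02]
```

{"api": "step_arm", "payload": {"steps": [[0,0,0,8.5],[0,0,0,-8.5],[0,0,0,8.5],[0,0,0,-8.5]]}}

```text
time: 20.1
tool_pos: [0.5868, -0.0097, 0.1715]
tool_rot: [-0.032, -0.535, 0.844, 0.031]
contact_force: [-0.0, 0.2, -0.0]
gripper_width: 0.749
```

```bash
python3 t.py .590 -.011 .11
```

```text
20.1 [-0.146  0.064  1.704  0.005  1.461 -2.847] [ 0.5868 -0.0097  0.1715] [[-0.4254, -0.9009, -0.0865], [-0.9047, 0.4256, 0.0173], [0.0212, 0.0856, -0.9961]] tool shift mm [-1.5 -8.7 61. ] [-0.   0.2 -0. ] [-0.   -0.1   0.01]
```

{"api": "step_arm", "payload": {"steps": [[9,19,0,0],[0,0,0,0],[-8,-17,0,0],[-8,-17,0,0],[0,0,0,8.5],[0,0,0,8.5],[0,0,0,8.5],[0,0,0,8.5]]}}

```text
time: 20.9
tool_pos: [0.6083, -0.01, 0.1724]
tool_rot: [-0.037, -0.26, 0.965, 0.019]
contact_force: [-0.5, -0.2, 0.9]
gripper_width: 0.747
```

```bash
python3 t.py .590 -.011 .11
```

```text
20.9 [-0.141  0.109  1.654  0.006  1.461 -2.239] [ 0.6083 -0.01    0.1724] [[-0.8621, -0.5002, -0.0813], [-0.503, 0.8641, 0.0172], [0.0617, 0.0557, -0.9965]] tool shift mm [12.4  4.8 63.6] [-0.5 -0.2  0.9] [-0.04 -0.04  0.01]
```

{"api": "step_arm", "payload": {"steps": [[0,0,0,-8.5],[0,0,0,-8.5],[0,0,0,-8.5],[0,0,0,-8.5]]}}

```text
time: 21.3
tool_pos: [0.6111, -0.0101, 0.1732]
tool_rot: [-0.029, -0.534, 0.845, 0.028]
contact_force: [0.4, -0.0, -0.0]
gripper_width: 0.748
```

```bash
python3 t.py .590 -.011 .11
```

```text
21.3 [-0.141  0.113  1.648  0.006  1.46  -2.84 ] [ 0.6111 -0.0101  0.1732] [[-0.4282, -0.9003, -0.0786], [-0.9035, 0.4282, 0.0171], [0.0182, 0.0783, -0.9968]] tool shift mm [ 8.7 13.7 64.7] [ 0.4 -0.  -0. ] [ 0.02 -0.03  0.01]
```

{"api": "step_arm", "payload": {"steps": [[21,45,0,0],[0,0,0,0],[21,45,0,0],[0,0,0,0],[-20,-43,0,0],[-20,-43,0,0],[0,0,0,8],[0,0,0,-8]]}}

```text
time: 22.1
tool_pos: [0.6088, -0.0092, 0.1567]
tool_rot: [-0.037, -0.532, 0.845, 0.036]
contact_force: [-0.1, -0.4, 0.2]
gripper_width: 0.753
```

{"api": "step_arm", "payload": {"steps": [[0,0,0,8],[0,0,0,-8],[0,0,0,8],[0,0,0,-8],[0,0,0,8],[0,0,0,-8]]}}

```text
time: 22.7
tool_pos: [0.6194, -0.0099, 0.1608]
tool_rot: [-0.032, -0.531, 0.846, 0.032]
contact_force: [-1.0, 0.0, 0.3]
gripper_width: 0.744
```

```bash
python3 t.py .590 -.011 .11
```

```text
22.7 [-0.14   0.149  1.631  0.008  1.452 -2.832] [ 0.6194 -0.0099  0.1608] [[-0.4349, -0.8961, -0.0886], [-0.9003, 0.4349, 0.0204], [0.0202, 0.0887, -0.9959]] tool shift mm [12.7 21.3 53.2] [-1.   0.   0.3] [ 0.05 -0.09  0.04]
```

{"api": "step_arm", "payload": {"steps": [[4,9,0,0],[4,9,0,0],[4,9,0,0],[4,9,0,0],[4,9,0,0],[4,9,0,0],[0,0,0,0],[0,0,0,0]]}}

```text
time: 23.5
tool_pos: [0.5578, -0.0078, 0.1687]
tool_rot: [-0.03, -0.528, 0.848, 0.03]
contact_force: [-0.6, 0.1, 0.6]
gripper_width: 0.749
```

```bash
python3 t.py .590 -.011 .11
```

```text
23.5 [-0.151 -0.004  1.778  0.007  1.452 -2.836] [ 0.5578 -0.0078  0.1687] [[-0.4415, -0.8934, -0.0831], [-0.8971, 0.4414, 0.0198], [0.019, 0.0832, -0.9963]] tool shift mm [-12.5 -35.1  55.8] [-0.6  0.1  0.6] [0.01 0.   0.02]
```

{"api": "step_arm", "payload": {"steps": [[-4,-9,0,0],[-4,-9,0,0],[-4,-9,0,0],[-4,-9,0,0],[-4,-9,0,0],[-4,-9,0,0],[0,0,0,0],[0,0,0,0]]}}

```text
time: 24.3
tool_pos: [0.624, -0.0106, 0.1623]
tool_rot: [-0.03, -0.527, 0.848, 0.03]
contact_force: [-0.5, -0.3, -0.4]
gripper_width: 0.748
```

```bash
python3 t.py .590 -.011 .11
```

```text
24.3 [-0.14   0.155  1.622  0.008  1.45  -2.824] [ 0.624  -0.0106  0.1623] [[-0.4417, -0.8933, -0.083], [-0.8969, 0.4417, 0.0199], [0.0189, 0.0832, -0.9963]] tool shift mm [14.4 25.8 54.9] [-0.5 -0.3 -0.4] [-0.04 -0.06 -0.02]
```

{"api": "step_arm", "payload": {"steps": [[4,8,0,0],[4,8,0,0],[4,8,0,0],[0,0,0,8],[0,0,0,8],[0,0,0,8],[0,0,0,8],[0,0,0,8]]}}

```text
time: 25.1
tool_pos: [0.589, -0.0103, 0.1659]
tool_rot: [-0.039, -0.192, 0.98, 0.018]
contact_force: [0.8, 0.3, -0.3]
gripper_width: 0.749
```

{"api": "step_arm", "payload": {"steps": [[0,0,0,8],[0,0,0,8],[0,0,0,8],[0,0,15,0],[0,0,15,0],[0,0,15,0],[0,0,0,0]]}}

```text
time: 25.8
tool_pos: [0.5789, -0.009, 0.1178]
tool_rot: [-0.042, 0.022, 0.999, 0.009]
contact_force: [-0.1, 0.6, -0.8]
gripper_width: 0.749
```

```bash
python3 t.py .590 -.0112 .05;python3 kn.py w11 .59 -.011
```

```text
25.8 [-0.147  0.096  1.764  0.007  1.367 -1.676] [ 0.5789 -0.009   0.1178] [[-0.9954, 0.0445, -0.0844], [0.043, 0.9989, 0.0197], [0.0852, 0.016, -0.9962]] tool shift mm [-16.9  -2.8  66.6] [-0.1  0.6 -0.8] [-0.02 -0.    0.01]
ctr 166.7 296.6 ax [34.2 40.7] bub 165.6 296.8 n129 off(mm table x,y) [ 0.15 -0.87] tilt [ 0.0009 -0.0051]
3956 [ 0.5888 -0.0094  0.0857] [ 0.5914 -0.0094  0.0844] [0.0388 0.0381 0.0099] [0.0781 0.0862 0.0874]
```

{"api": "step_arm", "payload": {"steps": [[-15.5,-1.5,15,0],[0,0,20,0],[0,0,20,0],[0,0,5,0],[0,0,0,0]]}}

```text
time: 26.35
tool_pos: [0.5927, -0.0104, 0.0578]
tool_rot: [-0.04, 0.02, 0.999, 0.009]
contact_force: [0.5, 0.6, 1.0]
gripper_width: 0.756
```

```bash
python3 t.py .589 -.0098 .055
```

```text
26.35 [-0.147  0.194  1.766  0.008  1.262 -1.679] [ 0.5927 -0.0104  0.0578] [[-0.9961, 0.041, -0.0787], [0.0397, 0.999, 0.0189], [0.0794, 0.0157, -0.9967]] tool shift mm [3.4 0.4 3.1] [0.5 0.6 1. ] [ 0.02 -0.02 -0.02]
```

{"api": "step_arm", "payload": {"steps": [[3.4,0.4,3,0],[0,0,0,0],[0,0,0,0]], "claw": 58}}

```text
time: 26.65
tool_pos: [0.5905, -0.01, 0.0577]
tool_rot: [-0.038, 0.02, 0.999, 0.008]
contact_force: [-0.4, 0.4, -0.5]
gripper_width: 0.585
```

```bash
python3 t.py .589 -.0098 .055
```

```text
26.65 [-0.146  0.187  1.774  0.008  1.257 -1.68 ] [ 0.5905 -0.01    0.0577] [[-0.9964, 0.0404, -0.0748], [0.0392, 0.9991, 0.0183], [0.0755, 0.0153, -0.997]] tool shift mm [1.3 0.1 2.8] [-0.4  0.4 -0.5] [-0.01 -0.01 -0.02]
```

{"api": "step_arm", "payload": {"steps": [[0,0,0,0],[0,0,0,0],[0,0,0,0]], "claw": 38}}

```text
time: 26.95
tool_pos: [0.5909, -0.0092, 0.0593]
tool_rot: [-0.037, 0.02, 0.999, 0.009]
contact_force: [0.5, -0.1, -3.0]
gripper_width: 0.425
```

```bash
python3 t.py .589 -.0098 .055
```

```text
26.95 [-0.145  0.185  1.773  0.009  1.259 -1.68 ] [ 0.5909 -0.0092  0.0593] [[-0.9965, 0.0401, -0.0733], [0.0388, 0.9991, 0.0192], [0.074, 0.0163, -0.9971]] tool shift mm [ 1.6 -0.7  4.4] [ 0.5 -0.1 -3. ] [-0.25  0.   -0.07]
```

{"api": "step_arm", "payload": {"steps": [[0,0,0.3,8],[0,0,0.3,8],[0,0,0.3,8],[0,0,0.3,8],[0,0,0,0]]}}

```text
time: 27.45
tool_pos: [0.5912, -0.0091, 0.0576]
tool_rot: [-0.037, 0.305, 0.952, 0.001]
contact_force: [-2.2, -0.3, -0.1]
gripper_width: 0.424
```

```bash
python3 t.py .589 -.0098 .055
```

```text
27.45 [-0.147  0.187  1.775  0.014  1.254 -1.102] [ 0.5912 -0.0091  0.0576] [[-0.8107, 0.5811, -0.0709], [0.581, 0.8135, 0.024], [0.0716, -0.0217, -0.9972]] tool shift mm [ 1.2 -1.8  2.7] [-2.2 -0.3 -0.1] [ 0.81 -0.3  -0.01]
```

{"api": "step_arm", "payload": {"steps": [[0,0,0.3,8],[0,0,0.3,8],[0,0,0.3,8],[0,0,0.3,8],[0,0,0,0]]}}

```text
time: 27.95
tool_pos: [0.5916, -0.0096, 0.0568]
tool_rot: [-0.036, 0.559, 0.828, -0.007]
contact_force: [-5.2, -1.6, 0.9]
gripper_width: 0.434
```

```bash
python3 t.py .589 -.0098 .055; python3 pl.py|tail -1
```

```text
27.95 [-0.15   0.186  1.776  0.018  1.249 -0.539] [ 0.5916 -0.0096  0.0568] [[-0.3714, 0.926, -0.0671], [0.9271, 0.3738, 0.0275], [0.0505, -0.052, -0.9974]] tool shift mm [ 0.7 -2.4  2. ] [-5.2 -1.6  0.9] [ 0.65 -0.72 -0.02]
((array([-0.00485783,  0.00366461,  0.03379244]), 1920, np.float64(0.0007923300297341899)), (array([-0.0009874 ,  0.00033449, -0.00060098]), 11592, np.float64(0.0007985351321763714)))
```

{"api": "step_arm", "payload": {"steps": [[0,0,0,0],[0,0,0,0],[0,0,0,0],[0,0,-10,0],[0,0,0,0],[0,0,0,-8.4],[0,0,0,-8.4],[0,0,0,-8.4]], "claw": 75}}

```text
time: 28.8
tool_pos: [0.5941, -0.0106, 0.0697]
tool_rot: [-0.034, 0.355, 0.934, 0.0]
contact_force: [0.1, 1.1, 0.6]
gripper_width: 0.75
```

{"api": "step_arm", "payload": {"steps": [[0,0,0,-8.4],[0,0,0,-8.4],[0,0,0,-8.4],[0,0,0,-8.4],[0,0,0,-8.4]]}}

```text
time: 29.3
tool_pos: [0.5956, -0.0108, 0.0719]
tool_rot: [-0.03, -0.012, 0.999, 0.012]
contact_force: [-1.1, 0.3, 0.5]
gripper_width: 0.749
```

{"api": "step_arm", "payload": {"steps": [[0,0,0,-8.4],[0,0,0,-8.4],[0,0,0,-8.4],[0,0,0,-8.4],[0,0,0,0]]}}

```text
time: 29.8
tool_pos: [0.5969, -0.0109, 0.0739]
tool_rot: [-0.023, -0.307, 0.951, 0.02]
contact_force: [1.1, -0.1, -0.7]
gripper_width: 0.756
```

```bash
python3 t.py .589 -.0098 .052;python3 pl.py|tail -1;python3 kn.py w12 .59 -.011
```

```text
29.8 [-0.15   0.17   1.763  0.015  1.269 -2.35 ] [ 0.5969 -0.0109  0.0739] [[-0.8102, -0.5834, -0.0567], [-0.5853, 0.8105, 0.023], [0.0325, 0.0518, -0.9981]] tool shift mm [ 5.1  4.4 22.3] [ 1.1 -0.1 -0.7] [ 0.01 -0.02  0.02]
((array([-0.00097494, -0.00074109,  0.03313226]), 1923, np.float64(0.0008018527694532008)), (array([-0.00093779,  0.0004156 , -0.00059507]), 11041, np.float64(0.0007994592972893888)))
ctr 150.3 175.2 ax [50.7 56.2] bub 149.0 174.6 n239 off(mm table x,y) [ 0.2 -0.8] tilt [ 0.0012 -0.0047]
7331 [ 0.5877 -0.0056  0.0871] [ 0.588  -0.0033  0.0966] [0.0386 0.0443 0.0269] [0.0761 0.0839 0.0911]
```

{"api": "step_arm", "payload": {"steps": [[4,3.5,10,0],[0,0,9,0],[0,0,0,0],[0,0,0,0]], "claw": 60}}

```text
time: 30.3
tool_pos: [0.5894, -0.0097, 0.053]
tool_rot: [-0.024, -0.303, 0.952, 0.02]
contact_force: [0.2, -0.7, -0.0]
gripper_width: 0.598
```

```bash
python3 t.py .5896 -.0098 .053
```

```text
30.3 [-0.15   0.181  1.79   0.015  1.232 -2.343] [ 0.5894 -0.0097  0.053 ] [[-0.8148, -0.5769, -0.0578], [-0.5788, 0.8151, 0.0232], [0.0338, 0.0524, -0.9981]] tool shift mm [-0.2 -0.2 -0. ] [ 0.2 -0.7 -0. ] [-0.02 -0.06 -0.02]
```

{"api": "step_arm", "payload": {"steps": [[0,0,0,0],[0,0,0,0],[0,0,0,0]], "claw": 38}}

```text
time: 30.6
tool_pos: [0.5891, -0.0095, 0.0535]
tool_rot: [-0.025, -0.303, 0.952, 0.02]
contact_force: [-2.2, 1.3, -0.4]
gripper_width: 0.427
```

{"api": "step_arm", "payload": {"steps": [[0,0,0.3,8],[0,0,0.3,8],[0,0,0,0]]}}

```text
time: 30.9
tool_pos: [0.5887, -0.0089, 0.0526]
tool_rot: [-0.027, -0.163, 0.986, 0.017]
contact_force: [-1.0, -0.9, 0.5]
gripper_width: 0.433
```

{"api": "step_arm", "payload": {"steps": [[0,0,0.3,8],[0,0,0.3,8],[0,0,0,0]]}}

```text
time: 31.2
tool_pos: [0.5887, -0.0085, 0.0523]
tool_rot: [-0.029, -0.024, 0.999, 0.014]
contact_force: [-2.5, 0.9, 1.1]
gripper_width: 0.43
```

```bash
python3 t.py .589 -.0098 .052;python3 pl.py|tail -1
```

```text
31.2 [-0.149  0.181  1.791  0.018  1.233 -1.774] [ 0.5887 -0.0085  0.0523] [[-0.9971, -0.047, -0.0595], [-0.0487, 0.9985, 0.0263], [0.0582, 0.0291, -0.9979]] tool shift mm [-0.2 -1.3  0.3] [-2.5  0.9  1.1] [ 0.14  0.1  -0.05]
((array([0.00071646, 0.00062786, 0.03324365]), 1882, np.float64(0.0007938306000438688)), (array([-0.00099814,  0.0004533 , -0.00061945]), 11531, np.float64(0.0008054404831812309)))
```

{"api": "step_arm", "payload": {"steps": [[0,0,0,8],[0,0,0,8],[0,0,0,0],[0,0,0,0]]}}

```text
time: 31.65
tool_pos: [0.5889, -0.0082, 0.0516]
tool_rot: [-0.031, 0.11, 0.993, 0.011]
contact_force: [-1.3, 0.6, 0.4]
gripper_width: 0.427
```

```bash
python3 t.py .589 -.0098 .052;python3 pl.py|tail -1
```

```text
31.65 [-0.149  0.182  1.791  0.02   1.23  -1.506] [ 0.5889 -0.0082  0.0516] [[-0.9739, 0.2194, -0.0583], [0.2181, 0.9755, 0.0278], [0.0629, 0.0144, -0.9979]] tool shift mm [-0.4 -1.6 -0.5] [-1.3  0.6  0.4] [ 0.14 -0.06 -0.02]
((array([0.00080071, 0.00047827, 0.03323256]), 1866, np.float64(0.0007907105824793222)), (array([-0.00076088,  0.00045076, -0.00056805]), 11595, np.float64(0.0007991602209931419)))
```

{"api": "step_arm", "payload": {"steps": [[0,0,0,8],[0,0,0,8],[0,0,0,0],[0,0,0,0]]}}

```text
time: 32.1
tool_pos: [0.5894, -0.0074, 0.0513]
tool_rot: [-0.031, 0.246, 0.969, 0.008]
contact_force: [-2.7, -1.3, -0.4]
gripper_width: 0.429
```

{"api": "step_arm", "payload": {"steps": [[0,0,0,8],[0,0,0,8],[0,0,0,0],[0,0,0,0]]}}

```text
time: 32.5
tool_pos: [0.5897, -0.0072, 0.0512]
tool_rot: [-0.031, 0.375, 0.926, 0.005]
contact_force: [-3.1, -0.7, 0.7]
gripper_width: 0.429
```

```bash
python3 t.py .589 -.0098 .052;python3 pl.py|tail -1
```

```text
32.5 [-0.15   0.182  1.792  0.026  1.227 -0.961] [ 0.5897 -0.0072  0.0512] [[-0.7166, 0.6953, -0.0544], [0.6947, 0.7185, 0.0325], [0.0617, -0.0145, -0.998]] tool shift mm [-1.2 -2.3 -0.8] [-3.1 -0.7  0.7] [ 0.58 -0.49 -0.08]
((array([-0.00371847, -0.00016564,  0.03339382]), 1956, np.float64(0.0008174911927544912)), (array([-0.00057192,  0.00015191, -0.00055114]), 11743, np.float64(0.000803900679844844)))
```

{"api": "step_arm", "payload": {"steps": [[0,0,0,0],[0,0,0,0],[0,0,0,0],[0,0,-20,0],[0,0,-25,0],[0,0,-20,0],[0,0,0,0]], "claw": 75}}

```text
time: 33.25
tool_pos: [0.5933, -0.0102, 0.118]
tool_rot: [-0.032, 0.371, 0.928, 0.003]
contact_force: [0.6, -0.0, 0.3]
gripper_width: 0.751
```

```bash
python3 t.py .589 -.0098 .052;python3 pl.py|tail -1; python3 pl.py|tail -1;python3 kn.py w13 .59 -.011;python3 kn.py w13b .59 -.011
```

```text
33.25 [-0.152  0.111  1.748  0.02   1.343 -0.968] [ 0.5933 -0.0102  0.118 ] [[-0.7232, 0.6884, -0.0566], [0.688, 0.7251, 0.0282], [0.0605, -0.0186, -0.998]] tool shift mm [-0.6 -1.5 66.1] [ 0.6 -0.   0.3] [-0.02  0.    0.04]
((array([ 0.00070681, -0.000716  ,  0.03306846]), 1908, np.float64(0.0007940315595523091)), (array([-0.00061105,  0.00027677, -0.00056059]), 10763, np.float64(0.0007955232856555349)))
((array([ 0.00097842, -0.00063392,  0.03318347]), 1893, np.float64(0.0007968992134287436)), (array([-0.00153192,  0.00063816, -0.00061202]), 10735, np.float64(0.0007873932197275628)))
ctr 581.0 122.5 ax [1.6 3.9] bub nan nan n0 off(mm table x,y) [nan nan] tilt [nan nan]
4016 [ 0.5901 -0.0077  0.0801] [ 0.5913 -0.009   0.0787] [0.0385 0.0386 0.0096] [0.0742 0.0806 0.0818]
ctr 240.4 371.9 ax [ 3.  11.3] bub nan nan n0 off(mm table x,y) [nan nan] tilt [nan nan]
4057 [ 0.59   -0.0077  0.0801] [ 0.5914 -0.0091  0.0787] [0.0389 0.0387 0.0096] [0.0742 0.0806 0.0819]h.py:32: RuntimeWarning: Mean of empty slice.
  e=(w(bx.mean(),by.mean())-w(cx,cy))*1e3;th=-.028
  ret = ret.dtype.type(ret / rcount)
h.py:34: RuntimeWarning: Mean of empty slice.
  return 'ctr %.1f %.1f ax %s bub %.1f %.1f n%d off(mm table x,y) %s tilt %s'%(cx,cy,np.round(ax,1),bx.mean(),by.mean(),len(bx),e.round(2),(e/170).round(4))
h.py:32: RuntimeWarning: Mean of empty slice.
  e=(w(bx.mean(),by.mean())-w(cx,cy))*1e3;th=-.028
  ret = ret.dtype.type(ret / rcount)
h.py:34: RuntimeWarning: Mean of empty slice.
  return 'ctr %.1f %.1f ax %s bub %.1f %.1f n%d off(mm table x,y) %s tilt %s'%(cx,cy,np.round(ax,1),bx.mean(),by.mean(),len(bx),e.round(2),(e/170).round(4))
```

{"api": "step_arm", "payload": {"steps": [[0,0,0,-8.5],[0,0,0,-8.5],[0,0,0,-8.5],[0,0,0,-8.5],[0,0,0,-8.5],[0,0,0,0]]}}

```text
time: 34.05
tool_pos: [0.5836, -0.0087, 0.1019]
tool_rot: [-0.041, 0.003, 0.999, 0.016]
contact_force: [-0.6, 1.1, 0.3]
gripper_width: 0.751
```

{"api": "step_arm", "payload": {"steps": [[0,0,0,-8.5],[0,0,0,-8.5],[0,0,0,-8.5],[0,0,0,-8.5],[0,0,20,0],[0,0,20,0],[0,0,10,0],[0,0,0,0]]}}

```text
time: 34.85
tool_pos: [0.5739, -0.0063, 0.0423]
tool_rot: [-0.041, -0.288, 0.956, 0.03]
contact_force: [0.2, 0.4, 0.4]
gripper_width: 0.746
```

```bash
python3 t.py .5898 -.0095 .049
```

```text
34.85 [-0.15   0.185  1.807  0.02   1.248 -2.314] [ 0.5739 -0.0063  0.0423] [[-0.8304, -0.5491, -0.0947], [-0.5539, 0.8319, 0.0333], [0.0605, 0.0801, -0.9949]] tool shift mm [-11.1 -10.8  -8.3] [0.2 0.4 0.4] [ 0.02 -0.04  0.01]
```

{"api": "step_arm", "payload": {"steps": [[-5,-5,-4,0],[-5,-5,-4,0],[0,0,0,0],[0,0,0,0]]}}

```text
time: 35.25
tool_pos: [0.5915, -0.01, 0.0515]
tool_rot: [-0.039, -0.287, 0.957, 0.029]
contact_force: [-0.7, -0.4, -0.3]
gripper_width: 0.75
```

```bash
python3 t.py .589 -.009 .049
```

```text
35.25 [-0.152  0.209  1.762  0.019  1.267 -2.312] [ 0.5915 -0.01    0.0515] [[-0.8319, -0.5473, -0.0916], [-0.5518, 0.8333, 0.0328], [0.0584, 0.0778, -0.9953]] tool shift mm [1.4 2.  2.8] [-0.7 -0.4 -0.3] [ 0.03 -0.04  0.01]
```

{"api": "step_arm", "payload": {"steps": [[1.4,2,2.8,0],[0,0,0,0],[0,0,0,0]], "claw": 58}}

```text
time: 35.55
tool_pos: [0.5897, -0.009, 0.0501]
tool_rot: [-0.038, -0.287, 0.957, 0.028]
contact_force: [0.6, -0.7, 0.4]
gripper_width: 0.582
```

{"api": "step_arm", "payload": {"steps": [[0,0,0.5,0],[0,0,0,0],[0,0,0,0]], "claw": 38}}

```text
time: 35.85
tool_pos: [0.5894, -0.0086, 0.0506]
tool_rot: [-0.038, -0.287, 0.957, 0.028]
contact_force: [-1.1, 1.1, 0.9]
gripper_width: 0.433
```

{"api": "step_arm", "payload": {"steps": [[0,0,0.4,8],[0,0,0.4,8],[0,0,0.4,8],[0,0,0,0]]}}

```text
time: 36.25
tool_pos: [0.5894, -0.0084, 0.0502]
tool_rot: [-0.044, -0.074, 0.996, 0.02]
contact_force: [-2.3, 0.5, 3.0]
gripper_width: 0.431
```

```bash
python3 t.py .589 -.009 .049
```

```text
36.25 [-0.15   0.204  1.769  0.021  1.262 -1.876] [ 0.5894 -0.0084  0.0502] [[-0.9853, -0.1451, -0.0896], [-0.1486, 0.9883, 0.0334], [0.0837, 0.0462, -0.9954]] tool shift mm [ 0.3 -0.6  1.2] [-2.3  0.5  3. ] [ 0.    0.07 -0.04]
```

{"api": "step_arm", "payload": {"steps": [[0,0,0,0],[0,0,0,0],[0,0,0,0],[0,0,-20,0],[0,0,-25,0],[0,0,-20,0],[0,0,0,0]], "claw": 75}}

```text
time: 36.95
tool_pos: [0.5934, -0.0104, 0.1131]
tool_rot: [-0.046, -0.076, 0.996, 0.021]
contact_force: [0.3, -0.2, 1.0]
gripper_width: 0.751
```

```bash
python3 t.py .589 -.0098 .052;python3 pl.py|tail -1; python3 pl.py|tail -1;python3 kn.py w14 .59 -.011;python3 kn.py w14b .59 -.011
```

```text
36.95 [-0.152  0.141  1.725  0.02   1.375 -1.88 ] [ 0.5934 -0.0104  0.1131] [[-0.9843, -0.1492, -0.0946], [-0.153, 0.9876, 0.0346], [0.0882, 0.0485, -0.9949]] tool shift mm [-1.1 -1.7 61.3] [ 0.3 -0.2  1. ] [ 0.01 -0.08 -0.  ]
((array([-0.00202157,  0.00040196,  0.03327658]), 1897, np.float64(0.0007904771597630578)), (array([-0.0008746 ,  0.00039443, -0.00057984]), 10502, np.float64(0.0008104506187678823)))
((array([-0.00209401, -0.00039871,  0.03317767]), 1890, np.float64(0.0008095817116158524)), (array([-0.00107642,  0.00065041, -0.000582  ]), 10568, np.float64(0.0007988167094325028)))
ctr 152.3 255.9 ax [38.3 43.9] bub 151.3 255.5 n155 off(mm table x,y) [-0.16 -0.74] tilt [-0.001  -0.0044]
4141 [ 0.5895 -0.0099  0.0795] [ 0.5914 -0.0095  0.078 ] [0.0387 0.0384 0.0096] [0.0742 0.08   0.0812]
ctr 151.6 257.6 ax [38.3 44.1] bub 150.6 257.3 n156 off(mm table x,y) [-0.05 -0.7 ] tilt [-0.0003 -0.0041]
4200 [ 0.5896 -0.0098  0.0795] [ 0.5914 -0.0094  0.0783] [0.0387 0.0383 0.0101] [0.0742 0.08   0.0812]
```

{"api": "step_arm", "payload": {"steps": [[3.5,-0.5,20,0],[0,0,20,0],[0,0,20,0],[0,0,0,0],[0,0,0,0]]}}

```text
time: 37.65
tool_pos: [0.5763, -0.008, 0.0413]
tool_rot: [-0.054, -0.076, 0.995, 0.023]
contact_force: [0.3, -0.2, 1.1]
gripper_width: 0.751
```

```bash
python3 t.py .589 -.009 .049
```

```text
37.65 [-0.153  0.203  1.789  0.021  1.266 -1.883] [ 0.5763 -0.008   0.0413] [[-0.9826, -0.1486, -0.1117], [-0.1536, 0.9874, 0.0372], [0.1048, 0.0537, -0.993]] tool shift mm [-11.5  -2.5  -9.1] [ 0.3 -0.2  1.1] [-0.02 -0.05 -0.03]
```

{"api": "step_arm", "payload": {"steps": [[-5,-1,-4,0],[-5,-1,-4,0],[0,0,0,0],[0,0,0,0]]}}

```text
time: 38.05
tool_pos: [0.5904, -0.0091, 0.0514]
tool_rot: [-0.052, -0.076, 0.995, 0.022]
contact_force: [-0.5, -0.2, 0.1]
gripper_width: 0.753
```

```bash
python3 t.py .5885 -.009 .049
```

```text
38.05 [-0.151  0.217  1.754  0.021  1.284 -1.881] [ 0.5904 -0.0091  0.0514] [[-0.983, -0.1489, -0.1076], [-0.1536, 0.9875, 0.0366], [0.1008, 0.0525, -0.9935]] tool shift mm [1.6 0.3 2.6] [-0.5 -0.2  0.1] [-0.06 -0.03 -0.02]
```

{"api": "step_arm", "payload": {"steps": [[1.6,0.3,2.6,0],[0,0,0,0],[0,0,0,0]], "claw": 58}}

```text
time: 38.35
tool_pos: [0.5892, -0.0091, 0.05]
tool_rot: [-0.051, -0.076, 0.996, 0.022]
contact_force: [0.9, -0.2, -1.4]
gripper_width: 0.582
```

{"api": "step_arm", "payload": {"steps": [[0,0,0.3,0],[0,0,0,0],[0,0,0,0]], "claw": 38}}

```text
time: 38.65
tool_pos: [0.589, -0.0086, 0.0504]
tool_rot: [-0.051, -0.076, 0.996, 0.022]
contact_force: [0.1, 1.0, 0.6]
gripper_width: 0.431
```

```bash
python3 t.py .5885 -.009 .049
```

```text
38.65 [-0.151  0.214  1.759  0.021  1.279 -1.881] [ 0.589  -0.0086  0.0504] [[-0.9831, -0.1494, -0.1057], [-0.154, 0.9874, 0.0364], [0.0989, 0.0521, -0.9937]] tool shift mm [ 0.4 -0.4  1.4] [0.1 1.  0.6] [-0.3  -0.12 -0.1 ]
```

{"api": "step_arm", "payload": {"steps": [[0,0,0.1,7.5],[0,0,0.1,7.5],[0,0,0,0]]}}

```text
time: 38.95
tool_pos: [0.5892, -0.0082, 0.0504]
tool_rot: [-0.054, 0.059, 0.997, 0.016]
contact_force: [-2.6, -0.8, 3.6]
gripper_width: 0.428
```

```bash
python3 t.py .5885 -.009 .049
```

```text
38.95 [-0.151  0.214  1.759  0.023  1.279 -1.612] [ 0.5892 -0.0082  0.0504] [[-0.9873, 0.1188, -0.1051], [0.1154, 0.9926, 0.0383], [0.1089, 0.0257, -0.9937]] tool shift mm [ 0.4 -0.9  1.4] [-2.6 -0.8  3.6] [-0.09  0.3  -0.03]
```

Turned 0.27 rad more; the tool stays at the same height, so the foot is standing. Release, rise and measure.

{"api": "step_arm", "payload": {"steps": [[0,0,0,0],[0,0,0,0],[0,0,0,0],[0,0,-20,0],[0,0,-25,0],[0,0,-20,0],[0,0,0,0]], "claw": 75}}

```text
time: 39.65
tool_pos: [0.5944, -0.0106, 0.1134]
tool_rot: [-0.056, 0.054, 0.997, 0.016]
contact_force: [1.1, 0.2, 0.4]
gripper_width: 0.751
```

```bash
for i in 1 2 3; do python3 pl.py|tail -1; done;python3 kn.py w15 .59 -.011;python3 kn.py w15b .59 -.011
```

```text
((array([-0.00380675,  0.00057654,  0.03332204]), 1839, np.float64(0.0007969525353064014)), (array([-0.00090005,  0.00088587, -0.00052492]), 10587, np.float64(0.0007876070722864684)))
((array([-0.00289526,  0.00197986,  0.03336102]), 1844, np.float64(0.0008062258928162313)), (array([-0.00094031,  0.00089783, -0.00054173]), 10704, np.float64(0.0008048413666065509)))
((array([-0.00455972,  0.00097962,  0.03328393]), 1851, np.float64(0.0008058726058349397)), (array([-0.0010175 ,  0.00049771, -0.00058077]), 10635, np.float64(0.0007924620943448067)))
ctr 161.3 297.9 ax [36.  42.5] bub 160.2 297.1 n137 off(mm table x,y) [-0.55 -0.74] tilt [-0.0033 -0.0043]
4123 [ 0.5898 -0.0093  0.0793] [ 0.5918 -0.0094  0.0778] [0.0387 0.0374 0.0096] [0.075  0.0797 0.081 ]
ctr 161.1 298.7 ax [36.1 42.6] bub 160.1 298.1 n136 off(mm table x,y) [-0.47 -0.71] tilt [-0.0028 -0.0042]
4126 [ 0.5898 -0.0093  0.0793] [ 0.5916 -0.0092  0.0779] [0.0386 0.0377 0.0097] [0.0751 0.0798 0.081 ]
```

{"api": "step_arm", "payload": {"steps": [[0,0,-40,0],[0,0,-40,0],[0,0,-10,0],[0,0,0,0],[0,0,0,0],[0,0,0,0]]}}

```text
time: 40.5
tool_pos: [0.5964, -0.0128, 0.1886]
tool_rot: [-0.07, 0.054, 0.996, 0.018]
contact_force: [0.1, 0.2, -0.1]
gripper_width: 0.754
```

```bash
python3 pl.py|tail -1; python3 kn.py w16 .59 -.011; python3 -c "
import cv2;cv2.imwrite('pics/v6.png',cv2.imread('pics/w16.png'))"
```

```text
((array([-0.00363625,  0.00222427,  0.03345429]), 1899, np.float64(0.0008031215303089638)), (array([-0.0006518 ,  0.00094381, -0.00048487]), 10468, np.float64(0.0008055101875202655)))
ctr 197.6 264.9 ax [30.1 32.6] bub 196.9 264.0 n98 off(mm table x,y) [-0.77 -0.51] tilt [-0.0045 -0.003 ]
2132 [ 0.5906 -0.0094  0.0794] [ 0.5916 -0.0092  0.0778] [0.0382 0.0385 0.0094] [0.0758 0.0798 0.0811]
```

View pics/v6.png

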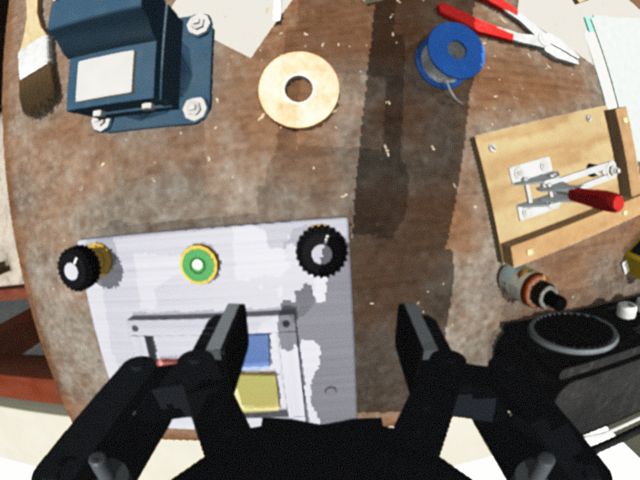

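The bubble sits in the ring at (197, 264). The glass lies between the bars and the foil and spool look undisturbed, so I am handing in.

```bash
python3 -c "
from plant import job_done,state
print(job_done(),state()['time'])"
```

```text
the job is handed in; nothing more can be done
the job is handed in; nothing more can be done
```

I levelled the casting table and handed the job in shortly after 40.5 s on the robot's clock. The hand-in reports no verdict.

- **Right knob:** its foot was the one standing at the start. I wound it about 2.5 rad, which took the pitch from 0.037 rad to about 0.
- **Left knob:** its foot was hanging clear. I wound it about 3.9 rad in all, ending roughly 0.3 to 0.7 rad past its first touch.

**Last checks**
- **Level:** the top camera's plate fit, taken relative to the bench, gave a pitch of about -0.003 rad and a roll of about +0.001 rad. The bubble was inside the ring, 0.5 to 0.8 mm off centre, about 0.005 rad of slope. The limit is 0.0145 rad.
- **Surroundings:** the glass pieces that showed lay between the bars (the gripper partly hid them), and the copper tape and solder spool looked undisturbed. The gripper was clear of everything.

**What is less certain**
- **Foot loads:** I did not measure them. The load on the left foot is inferred from its knob sinking at half rate and the front of the plate rising. The estimates of how far past touch it was wound ranged from 0.34 to 0.67 rad, and the aim was 0.3 to 0.8.
- **Touch by feel:** the first touch felt through the gripper disagreed with the knob heights measured after letting go. I went by the heights.
- **Bubble readings:** taken from close by, they read high because of the viewing angle. I relied on the top camera's plate fit instead.
- **Gripper tilt and a brush:** the gripper tilted up to 0.1 rad during the work, with side forces on the left knob of about 5 N. It also drifted down about 20 mm while rotating and pressed on something, most likely the left knob, with about 4 N. The plate fit right afterwards was unchanged.

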